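Set the stop screw and ready the blanks

ROBOT

A 6-joint arm with a two-finger parallel gripper is mounted at the origin on the work surface. World frame = base frame: x ahead of the robot, y to its left, z up, the work surface at z = 0. Lengths are in m, angles in degrees, forces in N, time in s.
With the tool pointing down it reaches from about 0.35 to 0.875 m from the base axis. Payload 4.2 kg.
Tool frame: the origin (TCP) lies at the very end of the fingers, on their centre line; the grasp point (between the pads) lies 19 mm behind it; z points along the fingers, y is the line along which they close (so a half turn about z gives the same grasp; the last joint's range is limited). The gripper opens to 87 mm and grips with 3 to 60 N. Pads are 19 mm wide; open, the fingers measure 117 mm over their backs; the gripper's body (75 mm by 190 mm) begins 51 mm behind the grasp point.
Start: joints at [-52.391, 22.042, 0.453, 0, -68.411, -14.817], TCP at [0.242, -0.576, 0.223] pointing down, gripper open.
Joint ranges: [-179.83, 179.83], [-69.29, 118.12], [-61.27, 80.66], [-181.25, 117.63], [-171.15, -9.14], [-177.46, 177.46]. Speed limits (degrees/s): [159.86, 159.86, 180, 180, 180, 180].

INTERFACE

Orientations are given as a 3x3 rotation matrix whose columns are the frame's x, y, z axes.
In Python, from station import * gives the robot as it stands.
- The arm moves only by the shell command python3 -m pendant 'ROWS'. ROWS is JSON, a list of rows, each an object of numbers: "x", "y", "z": the shift along the world's x, y, z normalised to -1 to 1, where 1 is 250 mm; "rx", "ry", "rz": the turn, a rotation vector about the world's x, y, z normalised to -1 to 1, where 1 is 180 degrees; "claw": the opening, from 0 (shut) to 1 (fully open). A call has exactly 8 rows; each row is the pose to reach, as a shift and turn from the pose commanded when the call began, turning the shorter way round; what a row does not reach only later rows make up. A row lasts 1/8 s, in which the tool goes at most 62.5 mm and 10.7 degrees, less where a joint would pass 70% of its speed; a pose out of reach is approached as far as the arm can. A call with a number of a shift or a turn outside -1 to 1 is refused whole. A call with a gripper value outside its range is refused whole. The fingers move at their own pace and stop on an object; the grip force is fixed at half the most. Time passes only in rows, so rows that repeat a pose let the fingers close, or fill a call up. It gives the time, the measured TCP pose, the force, the opening and the grip force at its end, in the units of the state.
- sense(): the state, without advancing time (a new reading comes with each control period).
- capture(name): name is "scene" or "top" or "wrist"; returns a dict with "color" (420x560x3 uint8, red, green, blue), "mtx" (3x3 intrinsics, pixels), "world_to_cam" (4x4, takes a point from world to camera coordinates). Camera axes: x right, y up, looking along -z (the intrinsics and any distortion apply to the point x, -y, -z); pixel columns grow to the right and rows downward; lengths in m; the calibration is good to about 2 mm. A picture is of the moment at which its call begins. There is no depth.
- finish_job(): hands the job in; it is judged then, once.
Trained networks look in a picture, given as the dict that the camera call returned (one of the last four; its "shot" number tells which), for a name from the list of things; names that differ only in an ending like _2 or _b are one class to them, and where a whole thing is asked for, a point or a joint stands for the part that bears it (a point fixed in the world has none). Each returns a list of dicts, best first, with "conf" (0 to 1); they miss things now and then, are a little off and sometimes report something else, mostly with a low value. They report only what shows in the picture. A call takes as long as a camera call.
- search_frame(picture, label): "centre" ([column, row] in pixels, amid what is visible of it).
- regions_of(picture, label): "region" (420x560 bool, what is visible of it) and "centre" ([column, row] in pixels, amid what is visible of it).
The state is a dict: "time_s": time; "joints": joint angles; "joint_velocities": joint speeds; "effort": joint torques, N m; "tcp_pos": TCP position; "ee_rot": TCP orientation; "wrist_force": force on the tool from outside, world axes, zero at the start; "moment": the same for the moment, N m; "gripper_width": opening from 0.0 (shut) to 1.0 (fully open); "gripper_force": force on a finger pad.
Only numpy, scipy, OpenCV 4.12 (cv2) and the standard library are available. Lean on these libraries where they do the work, as an engineer would, in place of code of your own. Each camera call takes 0.05 s, during which the arm holds its last target. There are 200 camera calls.

TASK

Get the stop fixture ready for the next batch: slide the steel setting block that lies on the cork pad flat under the sprung nose of the stop screw, and with the driver (never the fingers) turn the screw down until the block just drags, the nose pressed in about 1 mm. Then put the driver back upright in its wooden cup, draw the block out and lay it flat on its pad again without spoiling the setting, and after the screw is set press the hinged cover over it down until its catch holds it shut. Stand every wooden blank lying on the stickers upright in the wooden caddy, and leave the glue bottle and the tin alone.

Things in the scene. Friction and masses are not known exactly. Their poses are not given: they have to be found in the camera images.
- bed (a point): point on top of the fixture's plywood bed (15 mm above the bench), straight under the screw axis; x runs from the open mouth (robot side) to the back, y to the left, z up. The bed reaches from x = -160 to +65, y = +-50 mm; a back-stop bar 25 high crosses it at x = 49 to 61. The block goes in from the -x side, its length along x, tail sticking out towards -x
- jig: the stop fixture, fixed to the bench; origin under the screw axis at bench height, axes as point bed. An aluminium bridge 40 mm deep (x = +-20, y = +-68) crosses the bed on legs at y = +-52 to +-68; underside 60, top 76 above the bench. On it two posts (y = +-32 to +-38, x = +-18, up to 112 above the bench) carry the cover; the screw head stands between them
- stop_ref (a point): on the screw axis: the lowest point of the nose when fully out; goes up and down with the screw but does not turn. The nose is a round-ended black plunger of radius 6 mm, sprung (1.2 N preload, 1.2 N per mm), that can be pressed up into the screw by 5. Set right, the block's top is 1.2 above this point while the block lies under it (0.4 to 2.0 is accepted)
- nose_tip (a point): lowest point of the sprung nose itself; it rests on the block when the block is beneath it
- screw (a joint): turn of the stop screw in rad, 0 to 7; clockwise from above is positive and lowers the screw, nose and head by 12 mm per full turn (1.91 mm per rad). Stop_ref stands 37 mm above the bed at 0. Friction about 0.05 N m holds it
- screw_head: brass screw head: a disc of radius 13 mm, 5 thick, with four square lugs that leave two crossed slots, 5.5 wide and 7 deep, open at their ends, along this body's x and y; origin on the axis at the disc's underside, 41 above stop_ref; slot floor 5 and lug tops 12 above the origin. It turns with the screw; the slots repeat every quarter turn
- driver: flat-blade screwdriver standing upright in its cup: origin at the blade's tip, z up along it; blade 16 wide (x) x 2.5 (y), shaft radius 5, at 110 to 116 a round collar of radius 17, above it a square dark wooden handle 22 x 22 (sides along x and y) from 116 to 180; 0.14 kg
- driver_cup_mouth (a point): centre of the round mouth of the driver's cup, 125 above the bench; the hole is 23 wide and 120 deep, the cup 44 wide at the mouth. The driver hangs with its collar resting on the rim, so that its tip is 110 below this point. The cup is fixed to the bench
- cover (a joint): angle of the hinged flat cover in rad: 0 shut, about 1.58 (upright) where its weak spring (about 0.1 N m) holds it open; a ball catch clicks in the last 0.2 rad and then holds it, pressing it shut takes up to about 8 N at the lip
- cover_hinge (a point): middle of the cover's hinge axis, which runs along the fixture's x on its +y side, 35 from the screw axis, 99 above the bed; axes as the fixture's. The cover is 40 wide; when shut it lies level from here to 76 towards -y, its top 4 above this point, over the screw head
- cover_lip (a point): middle of the cover's free edge, on its outer (upper) face, 76 from the hinge
- block_a: steel bar, 110 long (along its x) x 42 wide (y) x 28 high, 0.25 kg; origin at the centre of its underside. Exactly one of block_a and block_b is present; it starts flat on the cork pad, roughly lengthwise on it
- block_a_top (a point): centre of the top of block_a
- block_b: steel bar, 110 long (along its x) x 42 wide (y) x 31 high, 0.25 kg; origin at the centre of its underside. Exactly one of block_a and block_b is present; it starts flat on the cork pad, roughly lengthwise on it
- block_b_top (a point): centre of the top of block_b
- pad: cork pad fixed on the bench, 150 (x) x 70 (y) x 4 high, origin under its centre; the block's home
- stickers: two wooden strips 30 high, 20 wide (x) and 190 long (y), standing 60 apart (centre to centre) at x = -30 and +30 of this frame; the blanks lie across them, side by side along y about 60 apart. Fixed
- blank1: dark wooden turning blank, a plain square stick 160 long (its x) x 12 x 12, 20 g; origin at the centre of its underside as it lies on the stickers. One to three of the blanks are present. Either end may be down in the caddy
- blank2: dark wooden turning blank, a plain square stick 160 long (its x) x 12 x 12, 20 g; origin at the centre of its underside as it lies on the stickers. One to three of the blanks are present. Either end may be down in the caddy
- blank3: dark wooden turning blank, a plain square stick 160 long (its x) x 12 x 12, 20 g; origin at the centre of its underside as it lies on the stickers. One to three of the blanks are present. Either end may be down in the caddy
- caddy_in (a point): centre of the inner floor (4 above the bench) of the open-topped wooden caddy; inside it is 78 long (this frame's x) x 36 wide (y), walls 4, rim 111 above this point. x points roughly away from the robot. Fixed to the bench
- glue: white bottle, radius 26, 140 high, a bystander; origin under its centre
- tin: steel tin, radius 21, 50 high, a bystander; origin under its centre

How it is judged (in metres and radians):
On the way, in this order (a step that is already met when the one before it is completed fails the run):
1. the setting block lies flat on the bed under the nose (x of stop_ref in the frame of block_a between -0.05 and 0.05 m and y of stop_ref in the frame of block_a between -0.016 and 0.016 m and z of block_a in the frame of bed between -0.002 and 0.002 m and x of stop_ref in the frame of block_b between -0.05 and 0.05 m and y of stop_ref in the frame of block_b between -0.016 and 0.016 m and z of block_b in the frame of bed between -0.002 and 0.002 m), for 0.2 s.
2. with the block still under it, the nose is pressed in 0.4 to 2.0 mm (all of step 1 and z of block_a_top in the frame of stop_ref between 0.0004 and 0.002 m and z of block_b_top in the frame of stop_ref between 0.0004 and 0.002 m and velocity of joint screw between -0.1 and 0.1 rad/s), for 0.3 s.
3. the cover is pressed shut over the screw (value of joint cover below 0.06 rad), for 0.2 s.
At the end, for the whole second after the job is handed in: Cover shut (under 0.06 rad); block flat on the pad within 30 mm of its centre; stop set so that the block would press the nose in 0.4 to 2.0 mm; driver hanging upright in its cup, collar on the rim; every blank standing in the caddy, leaning under 0.6 rad; all at rest (value of joint cover below 0.06 rad and z of block_a_top in the frame of stop_ref between -0.0106 and -0.009 m and horizontal distance between each of block_a, block_b and pad below 0.03 m and angle between each of block_a, block_b's own z axis and vertical below 0.05 rad and linear speed of each of block_a, block_b, driver, blank1, blank2, blank3 below 0.02 m/s and z of block_b_top in the frame of stop_ref between -0.0106 and -0.009 m and horizontal distance between driver and driver_cup_mouth below 0.012 m and z of driver in the frame of driver_cup_mouth between -0.114 and -0.106 m and angle between driver's own z axis and vertical below 0.1 rad and horizontal distance between each of blank1, blank2, blank3 and caddy_in below 0.045 m and height (world z) of each of blank1, blank2, blank3 below 0.105 m and angle between the x axis of each of blank1, blank2, blank3 and the z axis of caddy_in, either way round below 0.6 rad); the robot touches nothing.
It fails at once if the screw is touched by the fingers (contact force between screw_head and the fingers above 0.5 N).
It fails at once if the glue is moved (distance of glue from where it was at the start of the episode above 0.03 m).
It fails at once if the tin is moved (distance of tin from where it was at the start of the episode above 0.03 m).
Of block_a, block_b only 1 to 1 are there at a start; the rules pass over those that are not, and their reading is None.
Of blank1, blank2, blank3 only 1 to 3 are there at a start; the rules pass over those that are not, and their reading is None.
At some moment in a run one of block_a, block_b may be knocked a few centimetres aside while the robot is not near it.
It also fails if it takes over 210 s, if anything falls off the work surface, if the arm or the gripper's body presses on something with over 40 N, if the wrist force passes 120 N, or if a joint passes its speed limit or range.

## Working session

There is one attempt and no reset: what is moved stays moved. The work goes in short steps, Python scripts to look and compute and a shell command to move; the robot and the scene stay as the last step left them, time stands still between calls to the robot, and variables do not carry over. Pictures are saved under pics/ and viewed, at most 14 in all, crops included, and the job is handed in when it is done.

```bash
ls; mkdir -p pics; cat > h.py <<'E'
from station import *
import numpy as np, cv2
def save(p,n,s=1.0,crop=None):
    im=p["color"][:,:,::-1].copy()
    if crop: im=im[crop[1]:crop[3],crop[0]:crop[2]]
    if s!=1: im=cv2.resize(im,None,fx=s,fy=s,interpolation=cv2.INTER_CUBIC)
    cv2.imwrite("pics/"+n,im)
def ray(p,uv):
    K=np.array(p["mtx"]);T=np.array(p["world_to_cam"])
    d=np.linalg.inv(K)@np.array([uv[0],uv[1],1.0]); d=np.array([d[0],-d[1],-d[2]])
    R=T[:3,:3];return -R.T@T[:3,3], R.T@d
def at(p,uv,z):
    o,d=ray(p,uv); return o+d*(z-o[2])/d[2]
def proj(p,X):
    K=np.array(p["mtx"]);T=np.array(p["world_to_cam"])
    c=T[:3,:3]@np.asarray(X,float)+T[:3,3]; q=K@np.array([c[0],-c[1],-c[2]]);return q[:2]/q[2]
E
python3 - <<'E'
from h import *
np.set_printoptions(precision=4,suppress=True)
a=capture("top");b=capture("scene")
save(a,"top0.png",1.4);save(b,"scene0.png",1.4)
for n,p in(("top",a),("scene",b)):
    print(n,p.keys(),np.array(p["mtx"]).tolist(),ray(p,[280,210]))
    for l in ["jig","screw_head","driver","driver_cup_mouth","cover","block_a","pad","stickers","blank1","caddy_in","glue","tin"]:
        try: print(l,[(np.round(r["centre"],1).tolist(),round(r["conf"],2)) for r in search_frame(p,l)][:4])
        except Exception as e: print(l,e)
s=sense();print(s["tcp_pos"],np.array(s["ee_rot"]),s["time_s"])
E
```

```text
pics
top dict_keys(['color', 'mtx', 'world_to_cam', 'shot']) [[379.11017989615226, 0.0, 279.1763156718607], [0.0, 379.11017989615226, 206.28997540412388], [0.0, 0.0, 1.0]] (array([0.4753, 0.0052, 0.9132]), array([ 0.0996,  0.0211, -0.9949]))
jig [([288.7, 210.4], 0.83)]
screw_head [([381.4, 255.8], 0.71), ([291.5, 189.6], 0.63)]
driver [([465.1, 181.7], 0.63)]
driver_cup_mouth [([441.7, 192.8], 0.94)]
cover [([277.9, 182.0], 0.51), ([294.8, 191.2], 0.36)]
block_a [([396.3, 252.7], 0.92)]
pad [([381.1, 257.5], 0.86), ([293.7, 191.1], 0.42)]
stickers [([164.1, 251.7], 0.75)]
blank1 []
caddy_in [([214.9, 211.0], 0.81)]
glue [([377.7, 161.9], 0.73)]
tin [([243.1, 154.1], 0.62)]
scene dict_keys(['color', 'mtx', 'world_to_cam', 'shot']) [[427.1853812658608, 0.0, 285.9062419393941], [0.0, 427.1853812658608, 211.47822247235806], [0.0, 0.0, 1.0]] (array([ 1.0023, -0.4307,  0.9319]), array([-0.4464,  0.4152, -0.7928]))
jig [([287.7, 236.2], 0.93), ([295.1, 230.5], 0.53)]
screw_head [([186.9, 267.9], 0.29)]
driver [([166.1, 314.1], 0.95)]
driver_cup_mouth [([177.9, 337.2], 0.97)]
cover [([307.2, 211.7], 0.66)]
block_a [([186.0, 268.6], 0.81)]
pad [([183.9, 281.9], 0.66), ([166.8, 312.7], 0.51)]
stickers [([351.1, 152.8], 0.84), ([286.7, 236.9], 0.43)]
blank1 [([346.1, 157.7], 0.78), ([252.6, 307.8], 0.48)]
caddy_in [([329.6, 190.3], 0.86)]
glue [([254.3, 312.5], 0.96)]
tin [([290.4, 234.2], 0.51)]
[ 0.2421 -0.5762  0.2225] [[-0.9219 -0.3874 -0.    ]
 [-0.3874  0.9219  0.    ]
 [ 0.      0.     -1.    ]] 1.3
```

View pics/top0.png

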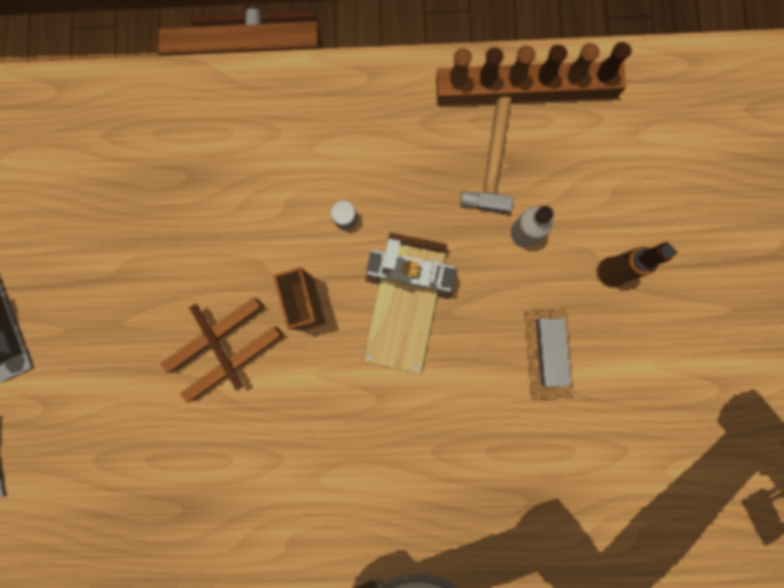

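View pics/scene0.png

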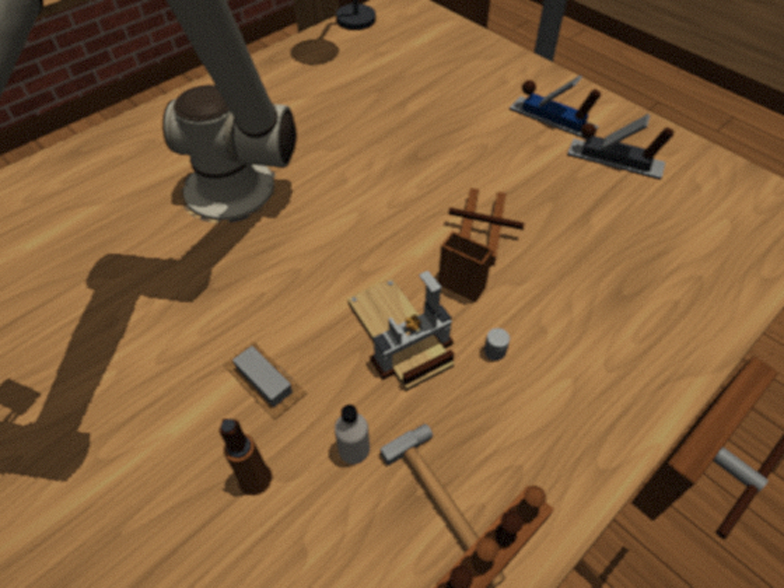

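The top view shows the block on the cork pad at (555,352), the driver cup at (620,268), the jig bridge at (412,270), the caddy at (298,298), and one blank on the stickers at (218,345). The glue is at (533,228) and the tin at (343,213). The scene view agrees: the cover is upright and there is one blank.

```bash
python3 - <<'E'
from h import *
np.set_printoptions(precision=3,suppress=True)
a=capture("top")
P=lambda u,v,z:at(a,[u/1.4,v/1.4],z)
for n,u,v,z in [("bedFL",365,360,.015),("bedFR",421,371,.015),("bridgeM",412,270,.076),("cup rim",610,270,.125),("handle top",672,252,.195),("glue",533,225,.1),("tin",343,212,.05),
 ("padNE",565,310,.004),("pad NW",526,311,.004),("padSW",531,399,.004),("padSE",573,397,.004),("blk NW",539,319,.034),("blkNE",565,318,.034),("blk SE",570,386,.034),("blk SW",544,387,.034),
 ("blank far",195,307,.042),("blank near",240,387,.042),("cad tl",277,275,.115),("cad tr",300,270,.115),("cad br",317,322,.115),("cad bl",292,328,.115)]: print(n,P(u,v,z)[:2])
s=sense();w=capture("wrist");o,d=ray(w,[280,210]);print("wrist cam",o,d,np.array(w["mtx"])[0,0],s["tcp_pos"])
E
```

```text
bedFL [0.455 0.073]
bedFR [ 0.434 -0.02 ]
bridgeM [ 0.596 -0.01 ]
cup rim [ 0.579 -0.303]
handle top [ 0.592 -0.36 ]
glue [ 0.657 -0.199]
tin [0.702 0.101]
padNE [ 0.529 -0.269]
pad NW [ 0.53  -0.203]
padSW [ 0.382 -0.203]
padSE [ 0.384 -0.273]
blk NW [ 0.514 -0.217]
blkNE [ 0.514 -0.259]
blk SE [ 0.404 -0.26 ]
blk SW [ 0.404 -0.218]
blank far [0.551 0.352]
blank near [0.418 0.276]
cad tl [0.59  0.197]
cad tr [0.596 0.161]
cad br [0.516 0.136]
cad bl [0.508 0.174]
wrist cam [ 0.171 -0.605  0.385] [ 0.267  0.114 -0.957] 374.0675400285034 [ 0.242 -0.576  0.223]
```

```bash
python3 -m pendant '[{"x":0.05,"y":0.1,"z":0.2,"claw":1},{"x":0.15,"y":0.25,"z":0.4,"rz":-0.03,"claw":1},{"x":0.25,"y":0.4,"z":0.6,"rz":-0.08,"claw":1},{"x":0.35,"y":0.6,"z":0.7,"rz":-0.127,"claw":1},{"x":0.5,"y":0.8,"z":0.7,"rz":-0.127,"claw":1},{"x":0.7,"y":1,"z":0.7,"rz":-0.127,"claw":1},{"x":0.7,"y":1,"z":0.7,"rz":-0.127,"claw":1},{"x":0.7,"y":1,"z":0.7,"rz":-0.127,"claw":1}]'
python3 - <<'E'
from h import *
np.set_printoptions(precision=4,suppress=True)
w=capture("wrist");save(w,"w1.png",1.4)
s=sense();print(s["tcp_pos"],s["ee_rot"],s["joints"],ray(w,[280,210]))
for l in ["driver_cup_mouth","driver","block_a","pad","glue"]:
    for r in regions_of(w,l)[:1]:
        m=r["region"].astype(np.uint8);print(l,r["conf"],r["centre"],cv2.minAreaRect(cv2.findNonZero(m)))
E
```

```text
[ 0.2421 -0.5762  0.2226] [[-0.9219 -0.3874  0.0001]
 [-0.3874  0.9219 -0.0001]
 [-0.     -0.0001 -1.    ]] [-52.3925  22.0404   0.4548   0.0003 -68.4093 -14.8175] (array([ 0.171 , -0.6054,  0.3846]), array([ 0.267 ,  0.1143, -0.9569]))$[0]: bad value
```

View pics/w1.png

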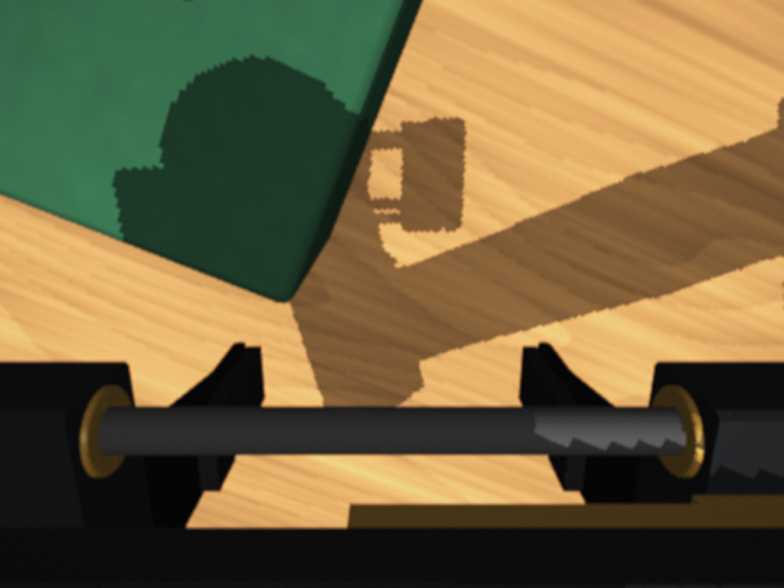

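The move was refused because every row needs all its keys. This view is from the start pose, with the fingers at (180–265,350) and (520–610,350).

```bash
python3 -m pendant '[{"x":0.05,"y":0.1,"z":0.2,"rx":0,"ry":0,"rz":0,"claw":1},{"x":0.1,"y":0.25,"z":0.4,"rx":0,"ry":0,"rz":-0.03,"claw":1},{"x":0.2,"y":0.4,"z":0.6,"rx":0,"ry":0,"rz":-0.08,"claw":1},{"x":0.3,"y":0.6,"z":0.7,"rx":0,"ry":0,"rz":-0.127,"claw":1},{"x":0.4,"y":0.8,"z":0.7,"rx":0,"ry":0,"rz":-0.127,"claw":1},{"x":0.45,"y":1,"z":0.7,"rx":0,"ry":0,"rz":-0.127,"claw":1},{"x":0.45,"y":1,"z":0.7,"rx":0,"ry":0,"rz":-0.127,"claw":1},{"x":0.45,"y":1,"z":0.7,"rx":0,"ry":0,"rz":-0.127,"claw":1}]'
python3 - <<'E'
from h import *
np.set_printoptions(precision=4,suppress=True)
w=capture("wrist");save(w,"w2.png",1.4)
s=sense();print(s["tcp_pos"],s["joints"],ray(w,[280,210]))
for l in ["driver_cup_mouth","driver","block_a","pad","glue"]:
    for r in regions_of(w,l)[:1]:
        m=r["region"].astype(np.uint8);print(l,r["conf"],r["centre"],cv2.minAreaRect(cv2.findNonZero(m)))
E
```

```text
time_s: 2.7
tcp_pos: [0.3547, -0.3262, 0.3978]
ee_rot: [[-1.0, 0.001, 0.0], [0.001, 1.0, -0.0], [-0.0, -0.0, -1.0]]
wrist_force: [0.9, 0.5, -0.4]
gripper_width: 1.005
gripper_force: 0.0
[ 0.3545 -0.3267  0.3975] [-23.2961   3.4028   0.6075   0.0086 -87.2091 -66.8079] (array([ 0.2775, -0.3256,  0.5598]), array([ 0.2907,  0.0013, -0.9569]))
driver_cup_mouth 0.65 [259.2, 327.3] ((260.4264221191406, 313.1924743652344), (33.012290954589844, 68.8045654296875), 2.4895527362823486)
driver 0.74 [260.1, 346.6] ((259.11114501953125, 352.92529296875), (25.17599105834961, 46.61331558227539), 5.906141757965088)
block_a 0.96 [336.6, 221.3] ((338.0, 222.0), (74.0, 30.0), 90.0)
pad 0.6 [321.1, 196.2] ((337.485107421875, 214.49978637695312), (46.02472686767578, 91.631591796875), 0.8550973534584045)
glue 0.77 [352.5, 342.7] ((353.2500305175781, 341.7499694824219), (36.759986877441406, 37.875709533691406), 86.633544921875)
```

View pics/w2.png

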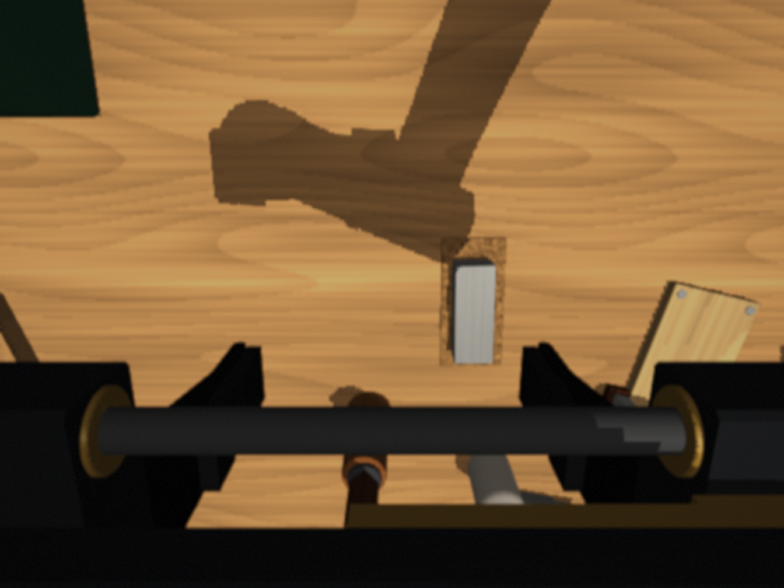

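The wrist image's up direction points toward the robot. The block's top face spans about (455–495, 264–363) and the pad (441–505, 237–366). The bed's front edge corners are at (672,283) and (757,300).

```bash
python3 - <<'E'
from h import *
np.set_printoptions(precision=4,suppress=True)
w=capture("wrist")
P=lambda u,v,z:at(w,[u/1.4,v/1.4],z)[:2]
for n,u,v,z in [("b1",457,266,.0335),("b2",495,264,.0335),("b3",493,363,.0335),("b4",455,363,.0335),("p1",441,237,.004),("p2",506,237,.004),("p3",503,365,.004),("p4",440,366,.004),("bedR",672,283,.015),("bedL",757,300,.015),("bed r-edge back",630,390,.015)]: print(n,P(u,v,z))
# block edges from a blurred saturation/brightness image
g=cv2.cvtColor(w["color"],cv2.COLOR_RGB2HSV)
m=((g[...,1]<60)&(g[...,2]>110)).astype(np.uint8); m[:150]=0;m[275:]=0;m[:,:300]=0;m[:,380:]=0
r=cv2.minAreaRect(cv2.findNonZero(m));print(r)
print(np.array([at(w,q,.0335) for q in cv2.boxPoints(r)]))
E
```

```text
b1 [ 0.4065 -0.2583]
b2 [ 0.4045 -0.2192]
b3 [ 0.5155 -0.2156]
b4 [ 0.5153 -0.2571]
p1 [ 0.3816 -0.2727]
p2 [ 0.3818 -0.2029]
p3 [ 0.5314 -0.1977]
p4 [ 0.5324 -0.2704]
bedR [ 0.4307 -0.0232]
bedL [0.4503 0.0723]
bed r-edge back [ 0.5581 -0.0528]
((339.5, 224.50001525878906), (27.964731216430664, 69.41983032226562), 0.9093804955482483)
[[ 0.5148 -0.2571  0.0335]
 [ 0.4058 -0.2589  0.0335]
 [ 0.4066 -0.2184  0.0335]
 [ 0.5157 -0.2144  0.0335]]
```

```bash
python3 -m pendant '[{"x":0.08,"y":0.1,"z":-0.15,"rx":0,"ry":0,"rz":0,"claw":0},{"x":0.2,"y":0.25,"z":-0.35,"rx":0,"ry":0,"rz":0,"claw":0},{"x":0.31,"y":0.36,"z":-0.58,"rx":0,"ry":0,"rz":0,"claw":0},{"x":0.31,"y":0.36,"z":-0.8,"rx":0,"ry":0,"rz":0,"claw":0},{"x":0.31,"y":0.36,"z":-1,"rx":0,"ry":0,"rz":0,"claw":0},{"x":0.31,"y":0.36,"z":-1,"rx":0,"ry":0,"rz":0,"claw":0},{"x":0.31,"y":0.36,"z":-1,"rx":0,"ry":0,"rz":0,"claw":0},{"x":0.31,"y":0.36,"z":-1,"rx":0,"ry":0,"rz":0,"claw":0}]'
python3 -m pendant '[{"x":0,"y":0,"z":-0.15,"rx":0,"ry":0,"rz":0,"claw":0},{"x":0,"y":0,"z":-0.3,"rx":0,"ry":0,"rz":0,"claw":0},{"x":0,"y":0,"z":-0.4,"rx":0,"ry":0,"rz":0,"claw":0},{"x":0,"y":0,"z":-0.425,"rx":0,"ry":0,"rz":0,"claw":0},{"x":0,"y":0,"z":-0.44,"rx":0,"ry":0,"rz":0,"claw":0},{"x":0,"y":0,"z":-0.448,"rx":0,"ry":0,"rz":0,"claw":0},{"x":0,"y":0,"z":-0.452,"rx":0,"ry":0,"rz":0,"claw":0},{"x":0,"y":0,"z":-0.452,"rx":0,"ry":0,"rz":0,"claw":0}]'
```

```text
time_s: 4.05
tcp_pos: [0.4339, -0.2369, 0.1502]
ee_rot: [[-1.0, 0.001, 0.005], [0.001, 1.0, -0.001], [-0.005, -0.001, -1.0]]
wrist_force: [-0.0, 0.5, 0.2]
gripper_width: 0.172
gripper_force: 0.0
time_s: 5.05
tcp_pos: [0.4328, -0.2363, 0.0354]
ee_rot: [[-1.0, 0.001, 0.002], [0.001, 1.0, -0.001], [-0.002, -0.001, -1.0]]
wrist_force: [-0.6, -0.0, 5.1]
gripper_width: 0.005
gripper_force: 2.2
```

```bash
python3 -m pendant '[{"x":0,"y":0,"z":0,"rx":0,"ry":0,"rz":0,"claw":0},{"x":0,"y":0,"z":0,"rx":0,"ry":0,"rz":0,"claw":0},{"x":0,"y":0,"z":-0.002,"rx":0,"ry":0,"rz":0,"claw":0},{"x":0,"y":0,"z":-0.004,"rx":0,"ry":0,"rz":0,"claw":0},{"x":0,"y":0,"z":-0.004,"rx":0,"ry":0,"rz":0,"claw":0},{"x":0,"y":0,"z":-0.004,"rx":0,"ry":0,"rz":0,"claw":0},{"x":0,"y":0,"z":-0.004,"rx":0,"ry":0,"rz":0,"claw":0},{"x":0,"y":0,"z":-0.004,"rx":0,"ry":0,"rz":0,"claw":0}]'
```

```text
time_s: 6.05
tcp_pos: [0.4328, -0.2363, 0.0354]
ee_rot: [[-1.0, 0.0, 0.002], [0.0, 1.0, -0.001], [-0.002, -0.001, -1.0]]
wrist_force: [-2.3, 1.4, 13.2]
gripper_width: 0.008
gripper_force: 6.6
```

```bash
python3 -m pendant '[{"x":0,"y":0,"z":0.1,"rx":0,"ry":0,"rz":0,"claw":1},{"x":0,"y":0,"z":0.15,"rx":0,"ry":0,"rz":0.006,"claw":1},{"x":0,"y":0,"z":0.15,"rx":0,"ry":0,"rz":0.006,"claw":1},{"x":0,"y":0,"z":0.15,"rx":0,"ry":0,"rz":0.006,"claw":1},{"x":0,"y":0,"z":0.15,"rx":0,"ry":0,"rz":0.006,"claw":1},{"x":0,"y":0,"z":0.1,"rx":0,"ry":0,"rz":0.006,"claw":1},{"x":0,"y":0,"z":0,"rx":0,"ry":0,"rz":0.006,"claw":1},{"x":0,"y":0,"z":-0.1,"rx":0,"ry":0,"rz":0.006,"claw":1}]'
python3 -m pendant '[{"x":0,"y":0,"z":0,"rx":0,"ry":0,"rz":0,"claw":1},{"x":0,"y":0,"z":0,"rx":0,"ry":0,"rz":0,"claw":0},{"x":0,"y":0,"z":0,"rx":0,"ry":0,"rz":0,"claw":0},{"x":0,"y":0,"z":0,"rx":0,"ry":0,"rz":0,"claw":0},{"x":0,"y":0,"z":0,"rx":0,"ry":0,"rz":0,"claw":0},{"x":0,"y":0,"z":0,"rx":0,"ry":0,"rz":0,"claw":0},{"x":0,"y":0,"z":0,"rx":0,"ry":0,"rz":0,"claw":0},{"x":0,"y":0,"z":0,"rx":0,"ry":0,"rz":0,"claw":0}]'
```

```text
time_s: 7.05
tcp_pos: [0.4317, -0.2361, 0.007]
ee_rot: [[-1.0, -0.018, -0.001], [-0.018, 1.0, 0.0], [0.001, 0.0, -1.0]]
wrist_force: [-0.3, 0.0, -0.6]
gripper_width: 0.834
gripper_force: 0.0
time_s: 8.05
tcp_pos: [0.4322, -0.2364, 0.0088]
ee_rot: [[-1.0, -0.018, 0.0], [-0.018, 1.0, -0.0], [-0.0, -0.0, -1.0]]
wrist_force: [-1.9, -0.5, 3.4]
gripper_width: 0.483
gripper_force: 29.9
```

```bash
python3 -m pendant '[{"x":0,"y":0,"z":0.1,"rx":0,"ry":0,"rz":0,"claw":0},{"x":0,"y":0,"z":0.3,"rx":0,"ry":0,"rz":0,"claw":0},{"x":0,"y":0.1,"z":0.5,"rx":0,"ry":0,"rz":0,"claw":0},{"x":0.1,"y":0.25,"z":0.7,"rx":0,"ry":0,"rz":-0.02,"claw":0},{"x":0.25,"y":0.42,"z":0.85,"rx":0,"ry":0,"rz":-0.04,"claw":0},{"x":0.4,"y":0.6,"z":1,"rx":0,"ry":0,"rz":-0.06,"claw":0},{"x":0.58,"y":0.75,"z":1,"rx":0,"ry":0,"rz":-0.072,"claw":0},{"x":0.76,"y":0.88,"z":1,"rx":0,"ry":0,"rz":-0.072,"claw":0}]'
python3 -m pendant '[{"x":0,"y":0,"z":0.1,"rx":0,"ry":0,"rz":0,"claw":0},{"x":0,"y":0,"z":0.1,"rx":0,"ry":0,"rz":0,"claw":0},{"x":0,"y":0,"z":0.1,"rx":0,"ry":0,"rz":0,"claw":0},{"x":0,"y":0,"z":0.1,"rx":0,"ry":0,"rz":0,"claw":0},{"x":0,"y":0,"z":0.1,"rx":0,"ry":0,"rz":0,"claw":0},{"x":0,"y":0,"z":0.1,"rx":0,"ry":0,"rz":0,"claw":0},{"x":0,"y":0,"z":0.1,"rx":0,"ry":0,"rz":0,"claw":0},{"x":0,"y":0,"z":0.1,"rx":0,"ry":0,"rz":0,"claw":0}]'
python3 - <<'E'
from h import *
np.set_printoptions(precision=4,suppress=True)
w=capture("wrist");save(w,"w3.png",1.4)
print(sense()["joints"],ray(w,[280,210]))
for l in ["screw_head","jig","cover"]: print(l,[(r["centre"],r["conf"]) for r in search_frame(w,l)])
E
```

```text
time_s: 9.05
tcp_pos: [0.6197, -0.0164, 0.2587]
ee_rot: [[-0.978, 0.207, -0.0], [0.207, 0.978, 0.001], [0.0, 0.001, -1.0]]
wrist_force: [0.5, -0.4, -2.4]
gripper_width: 0.48
gripper_force: 29.9
time_s: 10.05
tcp_pos: [0.6191, -0.0184, 0.2835]
ee_rot: [[-0.978, 0.207, 0.0], [0.207, 0.978, 0.0], [-0.0, 0.0, -1.0]]
wrist_force: [-0.4, -0.2, -2.6]
gripper_width: 0.476
gripper_force: 29.9
[  13.2468   19.5848    5.464    -0.0005  -75.8795 -115.1934] (array([ 0.5436, -0.002 ,  0.4455]), array([ 0.2843, -0.0583, -0.957 ]))
screw_head [([289.5, 155.8], 0.84)]
jig [([287.5, 116.7], 0.96)]
cover [([331.0, 176.3], 0.7), ([285.6, 113.7], 0.21)]
```

View pics/w3.png

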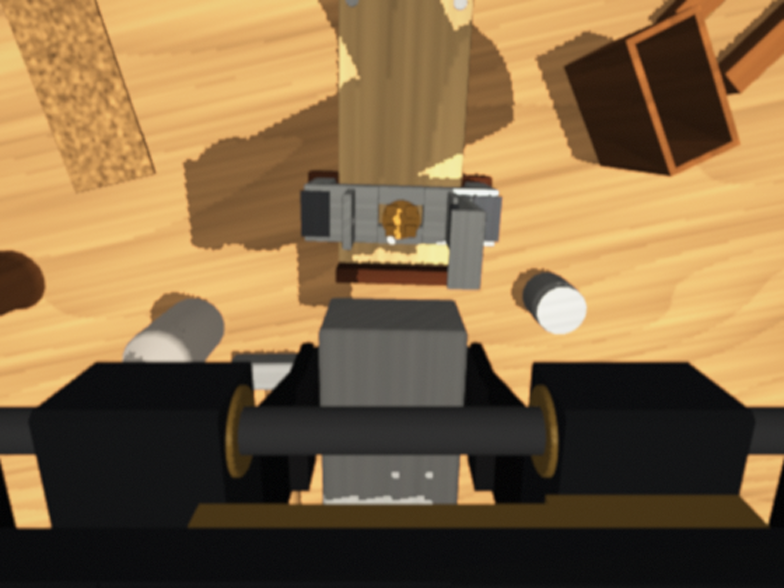

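The jig is clear: the head centre is near (402,220), the bridge spans (302–500, 185–245), and the cover stands upright on the right (448–485). The block is held squarely. I'll zoom in to read the slot angle.

```bash
python3 - <<'E'
from h import *
w=capture("wrist");save(w,"w4.png",5,(212,120,360,215))
import pickle;pickle.dump({k:np.array(w[k]) for k in("color","mtx","world_to_cam")},open("w4.pkl","wb"))
E
```

```text
(no output)
```

View pics/w4.png

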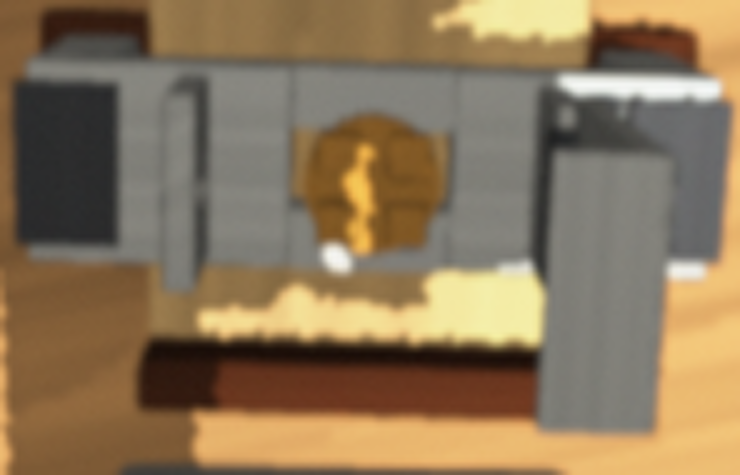

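The head is centred at crop (373,184), which is pixel (286.6,156.8). The slots are too faint to read here, so I'll look closer later. Next is the jig pose.

```bash
python3 - <<'E'
from h import *
import pickle
np.set_printoptions(precision=4,suppress=True)
w=pickle.load(open("w4.pkl","rb"))
c=lambda u,v,z:at(w,[212+u/5,120+v/5],z)[:2]
B=[c(22,60,.076),c(722,78,.076),c(705,272,.076),c(20,255,.076)]
print(np.array(B),np.mean(B,0),"head",c(373,184,.103))
d=lambda a,b:np.degrees(np.arctan2(*(b-a)[::-1]))
print("y-axis yaw",d(B[0],B[1])-90,d(B[3],B[2])-90)
p=lambda u,v,z:at(w,[u/1.4,v/1.4],z)[:2]
print("bed right edge yaw",d(p(339,60,.015),p(340,180,.015)),d(p(473,20,.015),p(463,180,.015)))
print("backstop",d(c(140,408,.04),c(540,418,.04))-90, "pos",c(140,408,.015))
bd=[p(339,180,.015),p(463,180,.015)];print("bed edges",bd)
print("caddy",[p(*q,.115) for q in((628,42),(695,12),(740,145),(672,174))])
print("pad",p(76,192,.004),p(154,173,.004))
E
```

```text
[[ 0.563  -0.0686]
 [ 0.5947  0.0641]
 [ 0.6321  0.055 ]
 [ 0.6002 -0.0787]] [ 0.5975 -0.0071] head [ 0.5967 -0.0063]
y-axis yaw -13.425287969117875 -13.41840383566337
bed right edge yaw -13.050589641003695 -13.417499525842016
backstop -13.464769100863876 pos [ 0.6514 -0.0728]
bed edges [array([ 0.5686, -0.0502]), array([0.5893, 0.0478])]
caddy [array([0.5212, 0.1429]), array([0.5134, 0.1816]), array([0.5931, 0.2048]), array([0.6019, 0.1633])]
pad [ 0.5333 -0.2681] [ 0.532  -0.1994]
```

```bash
python3 -m pendant '[{"x":-0.15,"y":0.04,"z":0,"rx":0,"ry":0,"rz":-0.008,"claw":0},{"x":-0.35,"y":0.1,"z":0,"rx":0,"ry":0,"rz":-0.008,"claw":0},{"x":-0.55,"y":0.15,"z":-0.1,"rx":0,"ry":0,"rz":-0.008,"claw":0},{"x":-0.672,"y":0.187,"z":-0.3,"rx":0,"ry":0,"rz":-0.008,"claw":0},{"x":-0.672,"y":0.187,"z":-0.55,"rx":0,"ry":0,"rz":-0.008,"claw":0},{"x":-0.672,"y":0.187,"z":-0.8,"rx":0,"ry":0,"rz":-0.008,"claw":0},{"x":-0.672,"y":0.187,"z":-0.95,"rx":0,"ry":0,"rz":-0.008,"claw":0},{"x":-0.672,"y":0.187,"z":-1,"rx":0,"ry":0,"rz":-0.008,"claw":0}]'
python3 -m pendant '[{"x":0,"y":0,"z":-0.02,"rx":0,"ry":0,"rz":0,"claw":0},{"x":0,"y":0,"z":-0.04,"rx":0,"ry":0,"rz":0,"claw":0},{"x":0,"y":0,"z":-0.044,"rx":0,"ry":0,"rz":0,"claw":0},{"x":0,"y":0,"z":-0.044,"rx":0,"ry":0,"rz":0,"claw":0},{"x":0,"y":0,"z":-0.044,"rx":0,"ry":0,"rz":0,"claw":0},{"x":0,"y":0,"z":-0.044,"rx":0,"ry":0,"rz":0,"claw":0},{"x":0,"y":0,"z":-0.044,"rx":0,"ry":0,"rz":0,"claw":0},{"x":0,"y":0,"z":-0.044,"rx":0,"ry":0,"rz":0,"claw":0}]'
```

```text
time_s: 11.3
tcp_pos: [0.4502, 0.0279, 0.0319]
ee_rot: [[-0.973, 0.231, -0.003], [0.231, 0.973, -0.002], [0.003, -0.002, -1.0]]
wrist_force: [-0.0, 0.1, -3.0]
gripper_width: 0.482
gripper_force: 29.9
time_s: 12.3
tcp_pos: [0.4511, 0.0283, 0.0225]
ee_rot: [[-0.973, 0.232, 0.0], [0.232, 0.973, -0.0], [-0.0, 0.0, -1.0]]
wrist_force: [-0.4, 0.5, -2.1]
gripper_width: 0.483
gripper_force: 29.9
```

```bash
python3 -m pendant '[{"x":0.04,"y":-0.009,"z":0,"rx":0,"ry":0,"rz":0,"claw":0},{"x":0.1,"y":-0.024,"z":0,"rx":0,"ry":0,"rz":0,"claw":0},{"x":0.16,"y":-0.038,"z":0,"rx":0,"ry":0,"rz":0,"claw":0},{"x":0.22,"y":-0.052,"z":0,"rx":0,"ry":0,"rz":0,"claw":0},{"x":0.28,"y":-0.067,"z":0,"rx":0,"ry":0,"rz":0,"claw":0},{"x":0.311,"y":-0.074,"z":0,"rx":0,"ry":0,"rz":0,"claw":0},{"x":0.311,"y":-0.074,"z":-0.006,"rx":0,"ry":0,"rz":0,"claw":0},{"x":0.311,"y":-0.074,"z":-0.012,"rx":0,"ry":0,"rz":0,"claw":0}]'
python3 -m pendant '[{"x":0,"y":0,"z":0,"rx":0,"ry":0,"rz":0,"claw":0},{"x":0,"y":0,"z":0,"rx":0,"ry":0,"rz":0,"claw":0},{"x":0,"y":0,"z":0,"rx":0,"ry":0,"rz":0,"claw":0},{"x":0,"y":0,"z":0,"rx":0,"ry":0,"rz":0,"claw":0},{"x":0,"y":0,"z":0,"rx":0,"ry":0,"rz":0,"claw":0.75},{"x":0,"y":0,"z":0,"rx":0,"ry":0,"rz":0,"claw":0.75},{"x":0,"y":0,"z":0,"rx":0,"ry":0,"rz":0,"claw":0.75},{"x":0,"y":0,"z":0,"rx":0,"ry":0,"rz":0,"claw":0.75}]'
```

```text
time_s: 13.3
tcp_pos: [0.5284, 0.0097, 0.0198]
ee_rot: [[-0.973, 0.231, -0.001], [0.231, 0.973, -0.0], [0.0, -0.001, -1.0]]
wrist_force: [-3.0, -0.1, 8.3]
gripper_width: 0.481
gripper_force: 29.9
time_s: 14.3
tcp_pos: [0.529, 0.0099, 0.0194]
ee_rot: [[-0.973, 0.231, 0.0], [0.231, 0.973, 0.0], [-0.0, 0.0, -1.0]]
wrist_force: [-0.1, 1.0, 0.2]
gripper_width: 0.74
gripper_force: 0.0
```

```bash
python3 -m pendant '[{"x":0,"y":0,"z":0.1,"rx":0,"ry":0,"rz":0,"claw":0.75},{"x":-0.03,"y":0.01,"z":0.3,"rx":0,"ry":0,"rz":0,"claw":0.6},{"x":-0.03,"y":0.01,"z":0.5,"rx":0,"ry":0,"rz":0,"claw":0.6},{"x":-0.03,"y":0.01,"z":0.75,"rx":0,"ry":0,"rz":0,"claw":0.6},{"x":-0.03,"y":0.01,"z":0.95,"rx":0,"ry":0,"rz":0,"claw":0.6},{"x":0.1,"y":0,"z":0.95,"rx":0,"ry":0,"rz":0,"claw":0.6},{"x":0.3,"y":-0.07,"z":0.95,"rx":0,"ry":0,"rz":0,"claw":0.6},{"x":0.5,"y":-0.13,"z":0.95,"rx":0,"ry":0,"rz":0,"claw":0.6}]'
python3 -m pendant '[{"x":0.084,"y":-0.01,"z":0,"rx":0,"ry":0,"rz":0,"claw":0.6},{"x":0.084,"y":-0.01,"z":0,"rx":0,"ry":0,"rz":0,"claw":0.6},{"x":0.084,"y":-0.01,"z":-0.15,"rx":0,"ry":0,"rz":0,"claw":0.6},{"x":0.084,"y":-0.01,"z":-0.3,"rx":0,"ry":0,"rz":0,"claw":0.6},{"x":0.084,"y":-0.01,"z":-0.5,"rx":0,"ry":0,"rz":0,"claw":0.6},{"x":0.084,"y":-0.01,"z":-0.5,"rx":0,"ry":0,"rz":0,"claw":0.6},{"x":0.084,"y":-0.01,"z":-0.5,"rx":0,"ry":0,"rz":0,"claw":0.6},{"x":0.084,"y":-0.01,"z":-0.5,"rx":0,"ry":0,"rz":0,"claw":0.6}]'
python3 - <<'E'
from h import *
w=capture("wrist");save(w,"w5.png",4,(190,10,380,155))
import pickle;pickle.dump({k:np.array(w[k]) for k in("color","mtx","world_to_cam")},open("w5.pkl","wb"))
for l in ["screw_head","jig"]: print(l,[(r["centre"],r["conf"]) for r in search_frame(w,l)])
E
```

```text
time_s: 15.3
tcp_pos: [0.6551, -0.023, 0.2574]
ee_rot: [[-0.973, 0.231, 0.001], [0.231, 0.973, 0.0], [-0.001, 0.001, -1.0]]
wrist_force: [0.5, 0.5, 0.2]
gripper_width: 0.601
gripper_force: 0.0
time_s: 16.3
tcp_pos: [0.6763, -0.0249, 0.1351]
ee_rot: [[-0.973, 0.231, 0.005], [0.231, 0.973, 0.0], [-0.005, 0.002, -1.0]]
wrist_force: [-0.7, 0.5, 0.6]
gripper_width: 0.601
gripper_force: 0.0
screw_head [([278.8, 90.1], 0.87)]
jig [([520.8, 18.9], 0.74), ([302.4, 92.6], 0.65)]
```

View pics/w5.png

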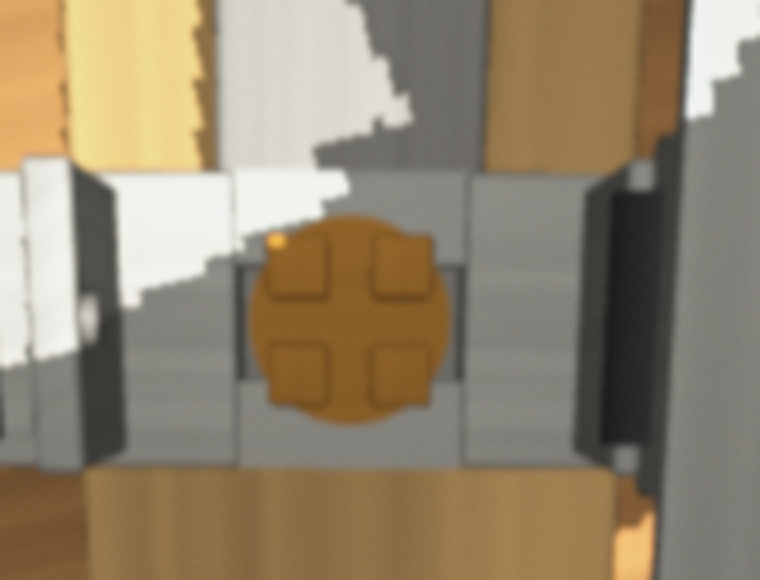

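The slots lie along the jig axes: the head centre is at crop (350,320), the vertical slot at 330–370, and the horizontal slot at 298–343. The block's edges at 215 and 487 are centred on the head.

```bash
python3 - <<'E'
from h import *
import pickle
np.set_printoptions(precision=4,suppress=True)
w=pickle.load(open("w5.pkl","rb"))
c=lambda u,v,z:at(w,[190+u/4,10+v/4],z)[:2]
d=lambda a,b:np.degrees(np.arctan2(*(b-a)[::-1]))
print("head",c(350,320,.098),"lugs yaw",d(c(300,298,.105),c(402,296,.105))-90,d(c(330,374,.105),c(329,268,.105))+180,d(c(300,344,.105),c(400,343,.105))-90)
for z in(.088,.093,.098): print(z,"disc dia",np.linalg.norm(c(249,320,z)-c(451,320,z)),"lugspan",np.linalg.norm(c(270,240,z+.007)-c(433,238,z+.007)))
print("bridge c",c(235,170,.076),c(465,170,.076))
print("block edges",c(215,150,.046),c(486,150,.046))
# cup & driver from top/scene
for cam in("top","scene"):
    p=capture(cam)
    for l in("driver_cup_mouth","driver"):
        for r in regions_of(p,l)[:1]:
            q=cv2.minAreaRect(cv2.findNonZero(r["region"].astype(np.uint8)));print(cam,l,r["conf"],r["centre"],q)
E
```

```text
head [ 0.598  -0.0067] lugs yaw -12.31230459956302 346.87538730448443 -12.834518616666088
0.088 disc dia 0.026925233168479914 lugspan 0.02069571107017607
0.093 disc dia 0.026280433611967663 lugspan 0.020182901837840873
0.098 disc dia 0.025635634055455395 lugspan 0.01967009260550565
bridge c [ 0.5749 -0.0175] [0.5822 0.0132]
block edges [ 0.5679 -0.0213] [0.5777 0.0197]
top driver_cup_mouth 0.58 [440.8, 193.4] ((446.06634521484375, 190.7366485595703), (21.893712997436523, 40.805965423583984), 69.14553833007812)
top driver 0.91 [464.0, 182.3] ((467.4000549316406, 181.80003356933594), (16.099689483642578, 30.4105224609375), 63.43495178222656)
scene driver_cup_mouth 0.72 [177.5, 334.8] ((176.90000915527344, 332.8000183105469), (42.48529052734375, 25.043960571289062), 63.43495178222656)
scene driver 0.64 [168.5, 311.5] ((166.60000610351562, 312.20001220703125), (29.516094207763672, 16.994115829467773), 63.43495178222656)
```

```bash
python3 -m pendant '[{"x":0,"y":0,"z":0.1,"rx":0,"ry":0,"rz":0,"claw":0.6},{"x":0,"y":0,"z":0.3,"rx":0,"ry":0,"rz":0,"claw":0.6},{"x":0,"y":-0.1,"z":0.5,"rx":0,"ry":0,"rz":0,"claw":0.6},{"x":0,"y":-0.25,"z":0.5,"rx":0,"ry":0,"rz":0.03,"claw":0.6},{"x":-0.05,"y":-0.45,"z":0.5,"rx":0,"ry":0,"rz":0.074,"claw":0.6},{"x":-0.1,"y":-0.65,"z":0.5,"rx":0,"ry":0,"rz":0.074,"claw":0.6},{"x":-0.14,"y":-0.85,"z":0.5,"rx":0,"ry":0,"rz":0.074,"claw":0.6},{"x":-0.14,"y":-1,"z":0.5,"rx":0,"ry":0,"rz":0.074,"claw":0.6}]'
python3 -m pendant '[{"x":0,"y":-0.15,"z":0,"rx":0,"ry":0,"rz":0,"claw":0.6},{"x":0,"y":-0.22,"z":0,"rx":0,"ry":0,"rz":0,"claw":0.6},{"x":0,"y":-0.22,"z":0,"rx":0,"ry":0,"rz":0,"claw":0.6},{"x":0,"y":-0.22,"z":0,"rx":0,"ry":0,"rz":0,"claw":0.6},{"x":0,"y":-0.22,"z":0,"rx":0,"ry":0,"rz":0,"claw":0.6},{"x":0,"y":-0.22,"z":0,"rx":0,"ry":0,"rz":0,"claw":0.6},{"x":0,"y":-0.22,"z":0,"rx":0,"ry":0,"rz":0,"claw":0.6},{"x":0,"y":-0.22,"z":0,"rx":0,"ry":0,"rz":0,"claw":0.6}]'
python3 - <<'E'
from h import *
w=capture("wrist");save(w,"w6.png",2.5,(140,0,440,230))
import pickle;pickle.dump({k:np.array(w[k]) for k in("color","mtx","world_to_cam")},open("w6.pkl","wb"))
for l in ["driver","driver_cup_mouth"]: print(l,[(r["centre"],r["conf"]) for r in search_frame(w,l)])
E
```

```text
time_s: 17.75
tcp_pos: [0.639, -0.2773, 0.2573]
ee_rot: [[-1.0, 0.002, 0.0], [0.002, 1.0, -0.0], [-0.0, -0.0, -1.0]]
wrist_force: [1.1, 0.5, -0.1]
gripper_width: 0.599
gripper_force: 0.0
time_s: 18.75
tcp_pos: [0.6399, -0.33, 0.2571]
ee_rot: [[-1.0, 0.001, 0.0], [0.001, 1.0, -0.0], [-0.0, -0.0, -1.0]]
wrist_force: [-0.3, 0.6, -0.5]
gripper_width: 0.601
gripper_force: 0.0
driver [([248.2, 145.4], 0.85)]
driver_cup_mouth [([261.1, 117.3], 0.58)]
```

View pics/w6.png

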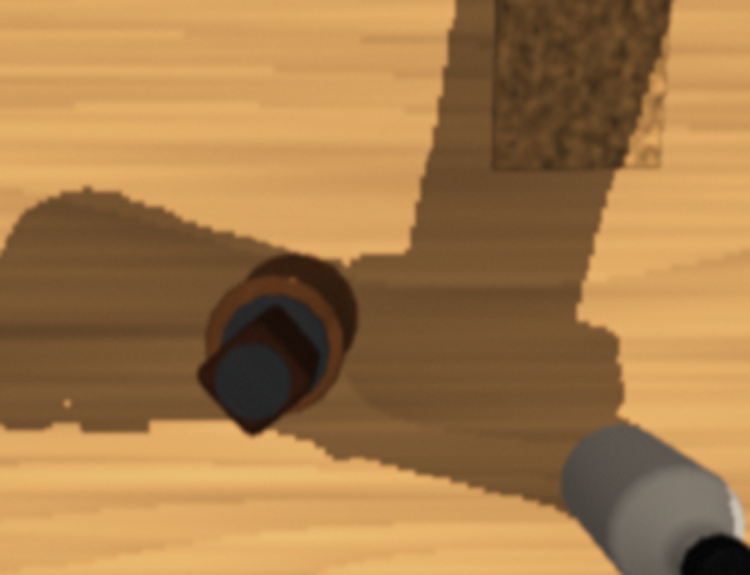

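The handle top is a diamond centred at (252,376), with corners left (198,377) and bottom (253,434), so it sits about 45° off. The collar is at (275,345) and the cup rim at about (281,343).

```bash
python3 - <<'E'
from h import *
import pickle
np.set_printoptions(precision=4,suppress=True)
w=pickle.load(open("w6.pkl","rb"))
c=lambda u,v,z:at(w,[140+u/2.5,v/2.5],z)[:2]
L,B=c(198,377,.195),c(253,434,.195);R=c(308,378,.195)
print("top centre",(L+R)/2, "sides",np.linalg.norm(L-B),np.linalg.norm(R-B),"LB yaw",np.degrees(np.arctan2(*(B-L)[::-1])),"BR",np.degrees(np.arctan2(*(R-B)[::-1])),"LR",np.degrees(np.arctan2(*(R-L)[::-1])))
print("cap disc centre",c(253,382,.195),"collar",c(275,347,.131),"rim",(c(207,345,.125)+c(357,345,.125))/2, c(281,344,.125))
print(sense()["joints"])
E
```

```text
top centre [ 0.5938 -0.3522] sides 0.018842099040459435 0.01921477133769273 LB yaw 42.56628411291894 BR 135.057849387353 LR 89.39806082028988
cap disc centre [ 0.5949 -0.3522] collar [ 0.5934 -0.3517] rim [ 0.5935 -0.35  ] [ 0.5932 -0.3503]
[-14.474   30.7084  19.3799   0.0013 -78.6714 -75.5981]
```

```bash
python3 -m pendant '[{"x":-0.05,"y":-0.02,"z":0,"rx":0,"ry":0,"rz":0.055,"claw":0.6},{"x":-0.1,"y":-0.05,"z":0,"rx":0,"ry":0,"rz":0.11,"claw":0.6},{"x":-0.15,"y":-0.08,"z":0,"rx":0,"ry":0,"rz":0.165,"claw":0.6},{"x":-0.184,"y":-0.087,"z":0,"rx":0,"ry":0,"rz":0.22,"claw":0.6},{"x":-0.184,"y":-0.087,"z":0,"rx":0,"ry":0,"rz":0.275,"claw":0.6},{"x":-0.184,"y":-0.087,"z":0,"rx":0,"ry":0,"rz":0.33,"claw":0.6},{"x":-0.184,"y":-0.087,"z":0,"rx":0,"ry":0,"rz":0.385,"claw":0.6},{"x":-0.184,"y":-0.087,"z":0,"rx":0,"ry":0,"rz":0.44,"claw":0.6}]'
python3 -m pendant '[{"x":0,"y":0,"z":0,"rx":0,"ry":0,"rz":0.05,"claw":0.6},{"x":0,"y":0,"z":0,"rx":0,"ry":0,"rz":0.1,"claw":0.6},{"x":0,"y":0,"z":0,"rx":0,"ry":0,"rz":0.15,"claw":0.6},{"x":0,"y":0,"z":0,"rx":0,"ry":0,"rz":0.2,"claw":0.6},{"x":0,"y":0,"z":0,"rx":0,"ry":0,"rz":0.25,"claw":0.6},{"x":0,"y":0,"z":0,"rx":0,"ry":0,"rz":0.3,"claw":0.6},{"x":0,"y":0,"z":0,"rx":0,"ry":0,"rz":0.3,"claw":0.6},{"x":0,"y":0,"z":0,"rx":0,"ry":0,"rz":0.3,"claw":0.6}]'
python3 -c "
from h import *
s=sense();r=np.array(s['ee_rot']);print(s['joints'],np.degrees(np.arctan2(-r[1,0],-r[0,0])))"
```

```text
time_s: 19.9
tcp_pos: [0.5938, -0.3521, 0.257]
ee_rot: [[-0.183, -0.983, 0.0], [-0.983, 0.183, -0.0], [0.0, -0.0, -1.0]]
wrist_force: [0.2, 0.1, 0.3]
gripper_width: 0.599
gripper_force: 0.0
time_s: 20.9
tcp_pos: [0.5938, -0.352, 0.257]
ee_rot: [[0.682, -0.731, -0.0], [-0.731, -0.682, -0.0], [-0.0, 0.0, -1.0]]
wrist_force: [-0.1, -0.4, -0.2]
gripper_width: 0.597
gripper_force: 0.0
[-1.72694014e+01  2.75533191e+01  1.41167788e+01  7.79199774e-04
 -7.65651049e+01  6.02706201e+01] 133.0013997730649
```

```bash
python3 -m pendant '[{"x":0,"y":0,"z":-0.1,"rx":0,"ry":0,"rz":0.004,"claw":0.6},{"x":0,"y":0,"z":-0.25,"rx":0,"ry":0,"rz":0.004,"claw":0.6},{"x":0,"y":0,"z":-0.38,"rx":0,"ry":0,"rz":0.004,"claw":0.6},{"x":0,"y":0,"z":-0.452,"rx":0,"ry":0,"rz":0.004,"claw":0.6},{"x":0,"y":0,"z":-0.452,"rx":0,"ry":0,"rz":0.004,"claw":0.6},{"x":0,"y":0,"z":-0.452,"rx":0,"ry":0,"rz":0.004,"claw":0.6},{"x":0,"y":0,"z":-0.452,"rx":0,"ry":0,"rz":0.004,"claw":0.6},{"x":0,"y":0,"z":-0.452,"rx":0,"ry":0,"rz":0.004,"claw":0}]'
python3 -m pendant '[{"x":0,"y":0,"z":0,"rx":0,"ry":0,"rz":0,"claw":0},{"x":0,"y":0,"z":0,"rx":0,"ry":0,"rz":0,"claw":0},{"x":0,"y":0,"z":0,"rx":0,"ry":0,"rz":0,"claw":0},{"x":0,"y":0,"z":0,"rx":0,"ry":0,"rz":0,"claw":0},{"x":0,"y":0,"z":0,"rx":0,"ry":0,"rz":0,"claw":0},{"x":0,"y":0,"z":0,"rx":0,"ry":0,"rz":0,"claw":0},{"x":0,"y":0,"z":0,"rx":0,"ry":0,"rz":0,"claw":0},{"x":0,"y":0,"z":0,"rx":0,"ry":0,"rz":0,"claw":0}]'
```

```text
time_s: 21.9
tcp_pos: [0.5943, -0.3521, 0.1451]
ee_rot: [[0.693, -0.721, 0.002], [-0.721, -0.693, -0.001], [0.002, -0.001, -1.0]]
wrist_force: [-0.8, 0.0, -0.3]
gripper_width: 0.551
gripper_force: 0.0
time_s: 22.9
tcp_pos: [0.5939, -0.3519, 0.144]
ee_rot: [[0.693, -0.721, 0.0], [-0.721, -0.693, -0.0], [0.0, 0.0, -1.0]]
wrist_force: [-0.3, -0.4, 0.5]
gripper_width: 0.256
gripper_force: 29.5
```

```bash
python3 -m pendant '[{"x":0,"y":0,"z":0.06,"rx":0,"ry":0,"rz":0,"claw":0},{"x":0,"y":0,"z":0.15,"rx":0,"ry":0,"rz":0,"claw":0},{"x":0,"y":0,"z":0.27,"rx":0,"ry":0,"rz":0,"claw":0},{"x":0,"y":0,"z":0.4,"rx":0,"ry":0,"rz":0,"claw":0},{"x":0,"y":0,"z":0.52,"rx":0,"ry":0,"rz":0,"claw":0},{"x":0,"y":0,"z":0.624,"rx":0,"ry":0,"rz":0,"claw":0},{"x":0,"y":0,"z":0.624,"rx":0,"ry":0,"rz":0,"claw":0},{"x":0,"y":0.1,"z":0.624,"rx":0,"ry":0,"rz":0,"claw":0}]'
python3 -m pendant '[{"x":0.002,"y":0.1,"z":0,"rx":0,"ry":0,"rz":0.04,"claw":0},{"x":0.005,"y":0.25,"z":0,"rx":0,"ry":0,"rz":0.08,"claw":0},{"x":0.01,"y":0.45,"z":0,"rx":0,"ry":0,"rz":0.12,"claw":0},{"x":0.016,"y":0.65,"z":0,"rx":0,"ry":0,"rz":0.15,"claw":0},{"x":0.016,"y":0.85,"z":0,"rx":0,"ry":0,"rz":0.183,"claw":0},{"x":0.016,"y":1,"z":0,"rx":0,"ry":0,"rz":0.183,"claw":0},{"x":0.016,"y":1,"z":0,"rx":0,"ry":0,"rz":0.183,"claw":0},{"x":0.016,"y":1,"z":0,"rx":0,"ry":0,"rz":0.183,"claw":0}]'
python3 -m pendant '[{"x":0,"y":0.1,"z":0,"rx":0,"ry":0,"rz":0,"claw":0},{"x":0,"y":0.2,"z":0,"rx":0,"ry":0,"rz":0,"claw":0},{"x":0,"y":0.281,"z":0,"rx":0,"ry":0,"rz":0,"claw":0},{"x":0,"y":0.281,"z":-0.05,"rx":0,"ry":0,"rz":0,"claw":0},{"x":0,"y":0.281,"z":-0.12,"rx":0,"ry":0,"rz":0,"claw":0},{"x":0,"y":0.281,"z":-0.2,"rx":0,"ry":0,"rz":0,"claw":0},{"x":0,"y":0.281,"z":-0.22,"rx":0,"ry":0,"rz":0,"claw":0},{"x":0,"y":0.281,"z":-0.22,"rx":0,"ry":0,"rz":0,"claw":0}]'
python3 - <<'E'
from h import *
s=sense();r=np.array(s['ee_rot']);print(s["tcp_pos"],s['joints'],np.degrees(np.arctan2(-r[1,0],-r[0,0])))
w=capture("wrist");save(w,"w7.png",1.4)
E
```

```text
time_s: 23.9
tcp_pos: [0.5931, -0.327, 0.2982]
ee_rot: [[0.691, -0.723, -0.002], [-0.723, -0.691, 0.002], [-0.003, 0.0, -1.0]]
wrist_force: [0.1, -0.1, -1.3]
gripper_width: 0.257
gripper_force: 29.5
time_s: 24.9
tcp_pos: [0.5972, -0.0764, 0.2991]
ee_rot: [[0.974, -0.228, -0.002], [-0.228, -0.974, -0.0], [-0.002, 0.001, -1.0]]
wrist_force: [0.2, -0.6, -1.1]
gripper_width: 0.255
gripper_force: 29.5
time_s: 25.9
tcp_pos: [0.5978, -0.0073, 0.2447]
ee_rot: [[0.973, -0.229, -0.001], [-0.229, -0.973, -0.001], [-0.001, 0.001, -1.0]]
wrist_force: [-0.3, 0.7, -1.0]
gripper_width: 0.255
gripper_force: 29.5
[ 0.59782191 -0.00727277  0.24466987] [ 1.48160082e+01  1.86017452e+01 -1.49181047e+00  2.06033122e-02
 -6.99544309e+01  6.19328602e+01] 166.75592719907118
```

View pics/w7.png

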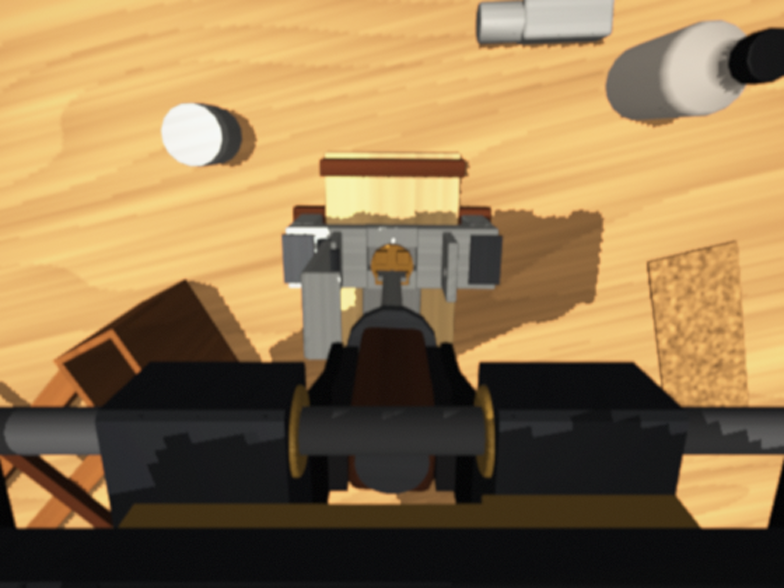

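The blade hangs over the head: the shaft runs to about (392,280) and the head is at (392,260). I'll lower it slowly and watch the force.

```bash
python3 -m pendant '[{"x":0,"y":0.002,"z":-0.015,"rx":0,"ry":0,"rz":0,"claw":0},{"x":0,"y":0.002,"z":-0.03,"rx":0,"ry":0,"rz":0,"claw":0},{"x":0,"y":0.002,"z":-0.042,"rx":0,"ry":0,"rz":0,"claw":0},{"x":0,"y":0.002,"z":-0.05,"rx":0,"ry":0,"rz":0,"claw":0},{"x":0,"y":0.002,"z":-0.056,"rx":0,"ry":0,"rz":0,"claw":0},{"x":0,"y":0.002,"z":-0.06,"rx":0,"ry":0,"rz":0,"claw":0},{"x":0,"y":0.002,"z":-0.06,"rx":0,"ry":0,"rz":0,"claw":0},{"x":0,"y":0.002,"z":-0.06,"rx":0,"ry":0,"rz":0,"claw":0}]'
python3 -c "
from h import *
w=capture('wrist');save(w,'w8.png',4,(185,120,375,265))
print([proj(w,[.598,-.0067,z]) for z in (.0985,.105)],[proj(w,[.5978,-.0070,.1]) ])"
```

```text
time_s: 26.95
tcp_pos: [0.5979, -0.0062, 0.2301]
ee_rot: [[0.974, -0.228, 0.0], [-0.228, -0.974, 0.0], [0.0, -0.0, -1.0]]
wrist_force: [0.9, 0.2, -2.3]
gripper_width: 0.253
gripper_force: 29.5
[array([280.73736757, 194.7308534 ]), array([280.76186982, 196.79012033])] [array([281.16143437, 195.34973418])]
```

View pics/w8.png

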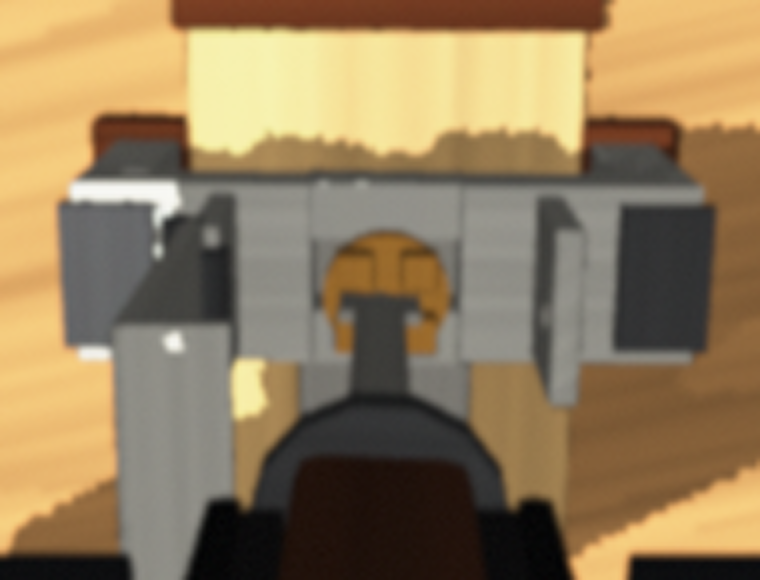

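The blade lies in the horizontal slot at crop (385,300), centred on the head. I'll probe for the slot floor.

```bash
python3 -m pendant '[{"x":0,"y":0,"z":-0.004,"rx":0,"ry":0,"rz":0,"claw":0},{"x":0,"y":0,"z":-0.008,"rx":0,"ry":0,"rz":0,"claw":0},{"x":0,"y":0,"z":-0.008,"rx":0,"ry":0,"rz":0,"claw":0},{"x":0,"y":0,"z":-0.008,"rx":0,"ry":0,"rz":0,"claw":0},{"x":0,"y":0,"z":-0.008,"rx":0,"ry":0,"rz":0,"claw":0},{"x":0,"y":0,"z":-0.008,"rx":0,"ry":0,"rz":0,"claw":0},{"x":0,"y":0,"z":-0.008,"rx":0,"ry":0,"rz":0,"claw":0},{"x":0,"y":0,"z":-0.008,"rx":0,"ry":0,"rz":0,"claw":0}]'
python3 -m pendant '[{"x":0,"y":0,"z":-0.004,"rx":0,"ry":0,"rz":0,"claw":0},{"x":0,"y":0,"z":-0.006,"rx":0,"ry":0,"rz":0,"claw":0},{"x":0,"y":0,"z":-0.006,"rx":0,"ry":0,"rz":0,"claw":0},{"x":0,"y":0,"z":-0.006,"rx":0,"ry":0,"rz":0,"claw":0},{"x":0,"y":0,"z":-0.006,"rx":0,"ry":0,"rz":0,"claw":0},{"x":0,"y":0,"z":-0.006,"rx":0,"ry":0,"rz":0,"claw":0},{"x":0,"y":0,"z":-0.006,"rx":0,"ry":0,"rz":0,"claw":0},{"x":0,"y":0,"z":-0.006,"rx":0,"ry":0,"rz":0,"claw":0}]'
```

```text
time_s: 28.0
tcp_pos: [0.5979, -0.0062, 0.228]
ee_rot: [[0.974, -0.229, 0.0], [-0.229, -0.974, 0.0], [0.0, -0.0, -1.0]]
wrist_force: [-0.0, -0.4, -1.2]
gripper_width: 0.255
gripper_force: 29.5
time_s: 29.0
tcp_pos: [0.5979, -0.0062, 0.2265]
ee_rot: [[0.974, -0.229, 0.0], [-0.229, -0.974, 0.0], [0.0, -0.0, -1.0]]
wrist_force: [0.8, 0.1, -2.2]
gripper_width: 0.258
gripper_force: 29.5
```

```bash
python3 -m pendant '[{"x":0,"y":0,"z":-0.003,"rx":0,"ry":0,"rz":0,"claw":0},{"x":0,"y":0,"z":-0.004,"rx":0,"ry":0,"rz":0,"claw":0},{"x":0,"y":0,"z":-0.004,"rx":0,"ry":0,"rz":0,"claw":0},{"x":0,"y":0,"z":-0.004,"rx":0,"ry":0,"rz":0,"claw":0},{"x":0,"y":0,"z":-0.004,"rx":0,"ry":0,"rz":0,"claw":0},{"x":0,"y":0,"z":-0.004,"rx":0,"ry":0,"rz":0,"claw":0},{"x":0,"y":0,"z":-0.004,"rx":0,"ry":0,"rz":0,"claw":0},{"x":0,"y":0,"z":-0.004,"rx":0,"ry":0,"rz":0,"claw":0}]'
python3 -m pendant '[{"x":0,"y":0,"z":-0.004,"rx":0,"ry":0,"rz":0,"claw":0},{"x":0,"y":0,"z":-0.004,"rx":0,"ry":0,"rz":0,"claw":0},{"x":0,"y":0,"z":-0.004,"rx":0,"ry":0,"rz":0,"claw":0},{"x":0,"y":0,"z":-0.004,"rx":0,"ry":0,"rz":0,"claw":0},{"x":0,"y":0,"z":-0.004,"rx":0,"ry":0,"rz":0,"claw":0},{"x":0,"y":0,"z":-0.004,"rx":0,"ry":0,"rz":0,"claw":0},{"x":0,"y":0,"z":-0.004,"rx":0,"ry":0,"rz":0,"claw":0},{"x":0,"y":0,"z":-0.004,"rx":0,"ry":0,"rz":0,"claw":0}]'
```

```text
time_s: 30.0
tcp_pos: [0.5979, -0.0062, 0.2255]
ee_rot: [[0.974, -0.228, 0.0], [-0.228, -0.974, 0.0], [0.0, -0.0, -1.0]]
wrist_force: [0.0, -0.3, -1.5]
gripper_width: 0.257
gripper_force: 29.5
time_s: 31.0
tcp_pos: [0.5979, -0.0062, 0.2245]
ee_rot: [[0.974, -0.228, 0.0], [-0.228, -0.974, 0.0], [-0.0, -0.0, -1.0]]
wrist_force: [-0.0, 0.5, -1.8]
gripper_width: 0.255
gripper_force: 29.5
```

```bash
python3 -m pendant '[{"x":0,"y":0,"z":-0.004,"rx":0,"ry":0,"rz":0,"claw":0},{"x":0,"y":0,"z":-0.004,"rx":0,"ry":0,"rz":0,"claw":0},{"x":0,"y":0,"z":-0.004,"rx":0,"ry":0,"rz":0,"claw":0},{"x":0,"y":0,"z":-0.004,"rx":0,"ry":0,"rz":0,"claw":0},{"x":0,"y":0,"z":-0.004,"rx":0,"ry":0,"rz":0,"claw":0},{"x":0,"y":0,"z":-0.004,"rx":0,"ry":0,"rz":0,"claw":0},{"x":0,"y":0,"z":-0.004,"rx":0,"ry":0,"rz":0,"claw":0},{"x":0,"y":0,"z":-0.004,"rx":0,"ry":0,"rz":0,"claw":0}]'
python3 -m pendant '[{"x":0,"y":0,"z":-0.004,"rx":0,"ry":0,"rz":0,"claw":0},{"x":0,"y":0,"z":-0.004,"rx":0,"ry":0,"rz":0,"claw":0},{"x":0,"y":0,"z":-0.004,"rx":0,"ry":0,"rz":0,"claw":0},{"x":0,"y":0,"z":-0.004,"rx":0,"ry":0,"rz":0,"claw":0},{"x":0,"y":0,"z":-0.004,"rx":0,"ry":0,"rz":0,"claw":0},{"x":0,"y":0,"z":-0.004,"rx":0,"ry":0,"rz":0,"claw":0},{"x":0,"y":0,"z":-0.004,"rx":0,"ry":0,"rz":0,"claw":0},{"x":0,"y":0,"z":-0.004,"rx":0,"ry":0,"rz":0,"claw":0}]'
```

```text
time_s: 32.0
tcp_pos: [0.5981, -0.0062, 0.2238]
ee_rot: [[0.974, -0.228, 0.001], [-0.228, -0.974, -0.0], [0.001, -0.0, -1.0]]
wrist_force: [-0.1, -0.1, 3.1]
gripper_width: 0.253
gripper_force: 29.5
time_s: 33.0
tcp_pos: [0.5982, -0.0062, 0.2237]
ee_rot: [[0.974, -0.228, 0.002], [-0.228, -0.974, -0.0], [0.002, -0.0, -1.0]]
wrist_force: [-0.9, 1.1, 6.3]
gripper_width: 0.259
gripper_force: 29.6
```

```bash
python3 -m pendant '[{"x":0,"y":0,"z":0.05,"rx":0,"ry":0,"rz":0,"claw":0},{"x":0,"y":0,"z":0.1,"rx":0,"ry":0,"rz":0,"claw":0},{"x":-0.03,"y":0.007,"z":0.1,"rx":0,"ry":0,"rz":0,"claw":0},{"x":-0.13,"y":0.03,"z":0.1,"rx":0,"ry":0,"rz":0,"claw":0},{"x":-0.25,"y":0.06,"z":0.1,"rx":0,"ry":0,"rz":0,"claw":0},{"x":-0.331,"y":0.079,"z":0.1,"rx":0,"ry":0,"rz":0,"claw":0},{"x":-0.331,"y":0.079,"z":0.1,"rx":0,"ry":0,"rz":0,"claw":0},{"x":-0.331,"y":0.079,"z":0.05,"rx":0,"ry":0,"rz":0,"claw":0}]'
python3 -m pendant '[{"x":0,"y":0,"z":-0.1,"rx":0,"ry":0,"rz":0,"claw":0},{"x":0,"y":0,"z":-0.18,"rx":0,"ry":0,"rz":0,"claw":0},{"x":0,"y":0,"z":-0.22,"rx":0,"ry":0,"rz":0,"claw":0},{"x":0,"y":0,"z":-0.236,"rx":0,"ry":0,"rz":0,"claw":0},{"x":0,"y":0,"z":-0.244,"rx":0,"ry":0,"rz":0,"claw":0},{"x":0,"y":0,"z":-0.248,"rx":0,"ry":0,"rz":0,"claw":0},{"x":0,"y":0,"z":-0.248,"rx":0,"ry":0,"rz":0,"claw":0},{"x":0,"y":0,"z":-0.248,"rx":0,"ry":0,"rz":0,"claw":0}]'
```

```text
time_s: 34.0
tcp_pos: [0.5161, 0.0138, 0.2354]
ee_rot: [[0.974, -0.228, 0.003], [-0.228, -0.974, 0.001], [0.003, -0.001, -1.0]]
wrist_force: [-0.2, 0.8, -1.6]
gripper_width: 0.255
gripper_force: 29.5
time_s: 35.0
tcp_pos: [0.5156, 0.0134, 0.1749]
ee_rot: [[0.974, -0.228, 0.002], [-0.228, -0.974, -0.0], [0.002, -0.0, -1.0]]
wrist_force: [-2.2, -1.1, 4.6]
gripper_width: 0.255
gripper_force: 29.7
```

The contact gives a tip offset of 128.9 mm, so the driver hasn't slipped. The slot floor is therefore at 94.9 mm and stop_ref is about 34 mm above the bed. For block_b it has to come down another 4.2 mm, which is about 125°, plus roughly 11° of play.

```bash
python3 -m pendant '[{"x":0,"y":0,"z":0.1,"rx":0,"ry":0,"rz":0,"claw":0},{"x":0,"y":0,"z":0.25,"rx":0,"ry":0,"rz":0,"claw":0},{"x":0,"y":0,"z":0.3,"rx":0,"ry":0,"rz":0,"claw":0},{"x":0.05,"y":-0.012,"z":0.3,"rx":0,"ry":0,"rz":0,"claw":0},{"x":0.18,"y":-0.043,"z":0.3,"rx":0,"ry":0,"rz":0,"claw":0},{"x":0.29,"y":-0.07,"z":0.3,"rx":0,"ry":0,"rz":0,"claw":0},{"x":0.329,"y":-0.08,"z":0.3,"rx":0,"ry":0,"rz":0,"claw":0},{"x":0.329,"y":-0.08,"z":0.3,"rx":0,"ry":0,"rz":0,"claw":0}]'
python3 -m pendant '[{"x":0,"y":0,"z":0,"rx":0,"ry":0,"rz":0,"claw":0},{"x":0,"y":0,"z":0,"rx":0,"ry":0,"rz":0,"claw":0},{"x":0,"y":0,"z":0,"rx":0,"ry":0,"rz":0,"claw":0},{"x":0,"y":0,"z":-0.03,"rx":0,"ry":0,"rz":0,"claw":0},{"x":0,"y":0,"z":-0.06,"rx":0,"ry":0,"rz":0,"claw":0},{"x":0,"y":0,"z":-0.08,"rx":0,"ry":0,"rz":0,"claw":0},{"x":0,"y":0,"z":-0.09,"rx":0,"ry":0,"rz":0,"claw":0},{"x":0,"y":0,"z":-0.09,"rx":0,"ry":0,"rz":0,"claw":0}]'
```

```text
time_s: 36.0
tcp_pos: [0.5972, -0.0067, 0.2459]
ee_rot: [[0.973, -0.229, -0.003], [-0.229, -0.973, -0.0], [-0.003, 0.001, -1.0]]
wrist_force: [0.1, 0.8, -1.3]
gripper_width: 0.253
gripper_force: 29.7
time_s: 37.0
tcp_pos: [0.5973, -0.0065, 0.2252]
ee_rot: [[0.974, -0.228, -0.0], [-0.228, -0.974, -0.0], [-0.0, 0.0, -1.0]]
wrist_force: [0.6, 0.6, -0.7]
gripper_width: 0.247
gripper_force: 29.7
```

```bash
python3 -m pendant '[{"x":0.002,"y":0,"z":-0.001,"rx":0,"ry":0,"rz":-0.047,"claw":0},{"x":0.002,"y":0,"z":-0.002,"rx":0,"ry":0,"rz":-0.094,"claw":0},{"x":0.002,"y":0,"z":-0.003,"rx":0,"ry":0,"rz":-0.141,"claw":0},{"x":0.002,"y":0,"z":-0.004,"rx":0,"ry":0,"rz":-0.188,"claw":0},{"x":0.002,"y":0,"z":-0.005,"rx":0,"ry":0,"rz":-0.235,"claw":0},{"x":0.002,"y":0,"z":-0.006,"rx":0,"ry":0,"rz":-0.282,"claw":0},{"x":0.002,"y":0,"z":-0.007,"rx":0,"ry":0,"rz":-0.329,"claw":0},{"x":0.002,"y":0,"z":-0.008,"rx":0,"ry":0,"rz":-0.376,"claw":0}]'
python3 -m pendant '[{"x":0,"y":0,"z":-0.001,"rx":0,"ry":0,"rz":-0.047,"claw":0},{"x":0,"y":0,"z":-0.002,"rx":0,"ry":0,"rz":-0.094,"claw":0},{"x":0,"y":0,"z":-0.003,"rx":0,"ry":0,"rz":-0.141,"claw":0},{"x":0,"y":0,"z":-0.005,"rx":0,"ry":0,"rz":-0.188,"claw":0},{"x":0,"y":0,"z":-0.006,"rx":0,"ry":0,"rz":-0.235,"claw":0},{"x":0,"y":0,"z":-0.007,"rx":0,"ry":0,"rz":-0.282,"claw":0},{"x":0,"y":0,"z":-0.008,"rx":0,"ry":0,"rz":-0.329,"claw":0},{"x":0,"y":0,"z":-0.009,"rx":0,"ry":0,"rz":-0.38,"claw":0}]'
python3 -m pendant '[{"x":0,"y":0,"z":0,"rx":0,"ry":0,"rz":0,"claw":0},{"x":0,"y":0,"z":0,"rx":0,"ry":0,"rz":0,"claw":0},{"x":0,"y":0,"z":0,"rx":0,"ry":0,"rz":0,"claw":0},{"x":0,"y":0,"z":0,"rx":0,"ry":0,"rz":0,"claw":0},{"x":0,"y":0,"z":0,"rx":0,"ry":0,"rz":0,"claw":0},{"x":0,"y":0,"z":0,"rx":0,"ry":0,"rz":0,"claw":0},{"x":0,"y":0,"z":0,"rx":0,"ry":0,"rz":0,"claw":0},{"x":0,"y":0,"z":0,"rx":0,"ry":0,"rz":0,"claw":0}]'
python3 -c "
from h import *
s=sense();r=np.array(s['ee_rot']);print(s['joints'],np.degrees(np.arctan2(-r[1,0],-r[0,0])),s['moment'])"
```

```text
time_s: 38.0
tcp_pos: [0.5985, -0.006, 0.2236]
ee_rot: [[0.154, -0.988, 0.002], [-0.988, -0.154, 0.001], [-0.001, -0.002, -1.0]]
wrist_force: [0.8, 0.4, -2.6]
gripper_width: 0.251
gripper_force: 29.7
time_s: 39.0
tcp_pos: [0.5993, -0.0069, 0.2215]
ee_rot: [[-0.862, -0.507, 0.003], [-0.507, 0.862, -0.001], [-0.002, -0.002, -1.0]]
wrist_force: [2.7, -2.4, -4.3]
gripper_width: 0.251
gripper_force: 29.7
time_s: 40.0
tcp_pos: [0.5982, -0.0063, 0.2216]
ee_rot: [[-0.86, -0.511, 0.001], [-0.511, 0.86, 0.0], [-0.001, -0.0, -1.0]]
wrist_force: [3.2, -0.2, -0.5]
gripper_width: 0.251
gripper_force: 29.7
[ 1.48896637e+01  1.94429974e+01 -3.61767356e+00  7.80879534e-03
 -6.68685797e+01 -7.41683714e+01] 30.72437056667636 [-3.83010958e-01 -1.36200884e+00  8.70776420e-04]
```

```bash
python3 -m pendant '[{"x":0,"y":0,"z":-0.004,"rx":0,"ry":0,"rz":0.02,"claw":0},{"x":0,"y":0,"z":-0.006,"rx":0,"ry":0,"rz":0.04,"claw":0},{"x":0,"y":0,"z":-0.008,"rx":0,"ry":0,"rz":0.05,"claw":0},{"x":0,"y":0,"z":-0.01,"rx":0,"ry":0,"rz":0.05,"claw":0},{"x":0,"y":0,"z":-0.012,"rx":0,"ry":0,"rz":0.05,"claw":0},{"x":0,"y":0,"z":-0.012,"rx":0,"ry":0,"rz":0.05,"claw":0},{"x":0,"y":0,"z":-0.012,"rx":0,"ry":0,"rz":0.05,"claw":0},{"x":0,"y":0,"z":-0.012,"rx":0,"ry":0,"rz":0.05,"claw":0}]'
```

```text
time_s: 41.0
tcp_pos: [0.5973, -0.0061, 0.2196]
ee_rot: [[-0.77, -0.639, -0.0], [-0.639, 0.77, 0.0], [0.0, 0.001, -1.0]]
wrist_force: [-0.8, 1.4, 6.2]
gripper_width: 0.249
gripper_force: 29.7
```

```bash
python3 -m pendant '[{"x":0,"y":0,"z":0.05,"rx":0,"ry":0,"rz":0,"claw":0},{"x":0,"y":0,"z":0.15,"rx":0,"ry":0,"rz":0,"claw":0},{"x":0,"y":-0.03,"z":0.28,"rx":0,"ry":0,"rz":0,"claw":0},{"x":0,"y":-0.15,"z":0.32,"rx":0,"ry":0,"rz":0,"claw":0},{"x":0,"y":-0.35,"z":0.32,"rx":0,"ry":0,"rz":0,"claw":0},{"x":-0.01,"y":-0.55,"z":0.32,"rx":0,"ry":0,"rz":0,"claw":0},{"x":-0.014,"y":-0.75,"z":0.32,"rx":0,"ry":0,"rz":0,"claw":0},{"x":-0.014,"y":-0.95,"z":0.32,"rx":0,"ry":0,"rz":0,"claw":0}]'
python3 -m pendant '[{"x":0,"y":-0.15,"z":0,"rx":0,"ry":0,"rz":0,"claw":0},{"x":0,"y":-0.3,"z":0,"rx":0,"ry":0,"rz":0,"claw":0},{"x":0,"y":-0.4,"z":0,"rx":0,"ry":0,"rz":0,"claw":0},{"x":0,"y":-0.43,"z":0,"rx":0,"ry":0,"rz":0,"claw":0},{"x":0,"y":-0.433,"z":0,"rx":0,"ry":0,"rz":0,"claw":0},{"x":0,"y":-0.433,"z":0,"rx":0,"ry":0,"rz":0,"claw":0},{"x":0,"y":-0.433,"z":0,"rx":0,"ry":0,"rz":0,"claw":0},{"x":0,"y":-0.433,"z":0,"rx":0,"ry":0,"rz":0,"claw":0}]'
```

```text
time_s: 42.0
tcp_pos: [0.5929, -0.2454, 0.2975]
ee_rot: [[-0.77, -0.639, -0.004], [-0.639, 0.77, 0.001], [0.003, 0.003, -1.0]]
wrist_force: [0.4, 0.5, -1.6]
gripper_width: 0.253
gripper_force: 29.7
time_s: 43.0
tcp_pos: [0.5945, -0.3515, 0.2986]
ee_rot: [[-0.769, -0.64, 0.0], [-0.64, 0.769, -0.0], [-0.0, -0.0, -1.0]]
wrist_force: [-0.2, 1.6, -2.0]
gripper_width: 0.246
gripper_force: 29.7
```

```bash
python3 -m pendant '[{"x":-0.002,"y":-0.001,"z":-0.06,"rx":0,"ry":0,"rz":0,"claw":0},{"x":-0.002,"y":-0.001,"z":-0.14,"rx":0,"ry":0,"rz":0,"claw":0},{"x":-0.002,"y":-0.001,"z":-0.22,"rx":0,"ry":0,"rz":0,"claw":0},{"x":-0.002,"y":-0.001,"z":-0.3,"rx":0,"ry":0,"rz":0,"claw":0},{"x":-0.002,"y":-0.001,"z":-0.4,"rx":0,"ry":0,"rz":0,"claw":0},{"x":-0.002,"y":-0.001,"z":-0.5,"rx":0,"ry":0,"rz":0,"claw":0},{"x":-0.002,"y":-0.001,"z":-0.58,"rx":0,"ry":0,"rz":0,"claw":0},{"x":-0.002,"y":-0.001,"z":-0.604,"rx":0,"ry":0,"rz":0,"claw":0}]'
python3 -m pendant '[{"x":0,"y":0,"z":-0.008,"rx":0,"ry":0,"rz":0,"claw":0},{"x":0,"y":0,"z":-0.014,"rx":0,"ry":0,"rz":0,"claw":0},{"x":0,"y":0,"z":-0.014,"rx":0,"ry":0,"rz":0,"claw":0},{"x":0,"y":0,"z":-0.014,"rx":0,"ry":0,"rz":0,"claw":0},{"x":0,"y":0,"z":-0.014,"rx":0,"ry":0,"rz":0,"claw":0.6},{"x":0,"y":0,"z":-0.014,"rx":0,"ry":0,"rz":0,"claw":0.6},{"x":0,"y":0,"z":-0.014,"rx":0,"ry":0,"rz":0,"claw":0.6},{"x":0,"y":0,"z":-0.014,"rx":0,"ry":0,"rz":0,"claw":0.6}]'
```

```text
time_s: 44.0
tcp_pos: [0.5925, -0.3518, 0.1445]
ee_rot: [[-0.769, -0.639, -0.004], [-0.639, 0.769, 0.002], [0.002, 0.004, -1.0]]
wrist_force: [-1.0, -0.6, -1.3]
gripper_width: 0.252
gripper_force: 29.7
time_s: 45.0
tcp_pos: [0.5939, -0.3525, 0.1439]
ee_rot: [[-0.769, -0.639, 0.0], [-0.639, 0.769, -0.0], [-0.0, -0.0, -1.0]]
wrist_force: [-0.0, -0.6, 0.0]
gripper_width: 0.572
gripper_force: 0.0
```

```bash
python3 -m pendant '[{"x":0,"y":0,"z":0.1,"rx":0,"ry":0,"rz":0,"claw":0.6},{"x":0,"y":0,"z":0.3,"rx":0,"ry":0,"rz":0,"claw":0.6},{"x":0,"y":0.05,"z":0.5,"rx":0,"ry":0,"rz":0,"claw":0.75},{"x":-0.1,"y":0.2,"z":0.6,"rx":0,"ry":0,"rz":-0.05,"claw":0.75},{"x":-0.2,"y":0.4,"z":0.6,"rx":0,"ry":0,"rz":-0.1,"claw":0.75},{"x":-0.3,"y":0.6,"z":0.6,"rx":0,"ry":0,"rz":-0.15,"claw":0.75},{"x":-0.3,"y":0.8,"z":0.6,"rx":0,"ry":0,"rz":-0.2,"claw":0.75},{"x":-0.3,"y":1,"z":0.6,"rx":0,"ry":0,"rz":-0.25,"claw":0.75}]'
python3 -m pendant '[{"x":0.02,"y":0.15,"z":-0.05,"rx":0,"ry":0,"rz":-0.045,"claw":0.75},{"x":0.04,"y":0.3,"z":-0.1,"rx":0,"ry":0,"rz":-0.045,"claw":0.75},{"x":0.04,"y":0.45,"z":-0.1,"rx":0,"ry":0,"rz":-0.045,"claw":0.75},{"x":0.04,"y":0.45,"z":-0.1,"rx":0,"ry":0,"rz":-0.045,"claw":0.75},{"x":0.04,"y":0.45,"z":-0.1,"rx":0,"ry":0,"rz":-0.045,"claw":0.75},{"x":0.04,"y":0.45,"z":-0.1,"rx":0,"ry":0,"rz":-0.045,"claw":0.75},{"x":0.04,"y":0.45,"z":-0.1,"rx":0,"ry":0,"rz":-0.045,"claw":0.75},{"x":0.04,"y":0.45,"z":-0.1,"rx":0,"ry":0,"rz":-0.045,"claw":0.75}]'
python3 - <<'E'
from h import *
np.set_printoptions(precision=4,suppress=True)
w=capture("wrist");t=capture("top");save(w,"w9.png",1.4)
s=sense();r=np.array(s['ee_rot']);print(s['joints'],np.degrees(np.arctan2(-r[1,0],-r[0,0])))
for p in(w,t):
    for r in regions_of(p,"block_b")[:1]:
        q=cv2.minAreaRect(cv2.findNonZero(r["region"].astype(np.uint8)));print(r["conf"],q,np.array([at(p,x,.046)[:2] for x in cv2.boxPoints(q)]).tolist())
    c=np.array([.597,-.0065])+(-.042)*np.array([.9728,-.2317]);print("expected block centre",proj(p,[*c,.046]),proj(p,[*(c-.055*np.array([.9728,-.2317])),.046]))
E
```

```text
time_s: 46.0
tcp_pos: [0.5183, -0.101, 0.2944]
ee_rot: [[-0.995, 0.098, 0.001], [0.098, 0.995, 0.0], [-0.001, 0.0, -1.0]]
wrist_force: [1.0, -0.3, 0.1]
gripper_width: 0.752
gripper_force: 0.0
time_s: 47.0
tcp_pos: [0.5289, 0.0095, 0.2688]
ee_rot: [[-0.973, 0.232, 0.0], [0.232, 0.973, -0.0], [-0.0, 0.0, -1.0]]
wrist_force: [0.4, -0.2, 0.6]
gripper_width: 0.749
gripper_force: 0.0
[  18.6409   10.8571   -8.5553    0.0002  -70.5861 -122.0599] -13.41897667726815
0.65 ((279.4229431152344, 196.2362823486328), (41.13119888305664, 104.18475341796875), 1.3639274835586548) [[0.6043235575822048, -0.03279033775534261], [0.49389179851155957, -0.0018199475788416714], [0.5046509400195435, 0.03883039882014827], [0.6160783736721029, 0.01124675103470327]]
expected block centre [279.109  199.7061] [279.0318 147.9512]
expected block centre [288.9104 212.2752] [284.0859 235.792 ]
```

View pics/w9.png

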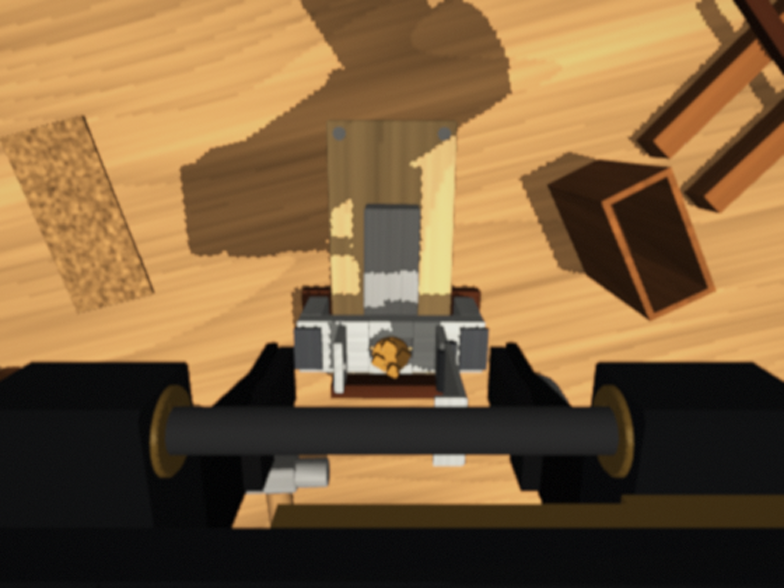

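The block is still in place, with its tail edge at (391,205) as expected, and the pad is empty at (78,213). I'll grip it and draw it out.

```bash
python3 -m pendant '[{"x":0,"y":0,"z":-0.15,"rx":0,"ry":0,"rz":0,"claw":0.75},{"x":0,"y":0,"z":-0.35,"rx":0,"ry":0,"rz":0,"claw":0.75},{"x":0,"y":0,"z":-0.55,"rx":0,"ry":0,"rz":0,"claw":0.75},{"x":0,"y":0,"z":-0.75,"rx":0,"ry":0,"rz":0,"claw":0.75},{"x":0,"y":0,"z":-0.9,"rx":0,"ry":0,"rz":0,"claw":0.75},{"x":0,"y":0,"z":-0.98,"rx":0,"ry":0,"rz":0,"claw":0.75},{"x":0,"y":0,"z":-0.996,"rx":0,"ry":0,"rz":0,"claw":0.75},{"x":0,"y":0,"z":-0.996,"rx":0,"ry":0,"rz":0,"claw":0}]'
python3 -m pendant '[{"x":0,"y":0,"z":0,"rx":0,"ry":0,"rz":0,"claw":0},{"x":0,"y":0,"z":0,"rx":0,"ry":0,"rz":0,"claw":0},{"x":0,"y":0,"z":0,"rx":0,"ry":0,"rz":0,"claw":0},{"x":0,"y":0,"z":0,"rx":0,"ry":0,"rz":0,"claw":0},{"x":0,"y":0,"z":0,"rx":0,"ry":0,"rz":0,"claw":0},{"x":-0.02,"y":0.005,"z":0,"rx":0,"ry":0,"rz":0,"claw":0},{"x":-0.04,"y":0.01,"z":0,"rx":0,"ry":0,"rz":0,"claw":0},{"x":-0.06,"y":0.015,"z":0,"rx":0,"ry":0,"rz":0,"claw":0}]'
python3 -m pendant '[{"x":-0.03,"y":0.007,"z":0,"rx":0,"ry":0,"rz":0,"claw":0},{"x":-0.07,"y":0.017,"z":0,"rx":0,"ry":0,"rz":0,"claw":0},{"x":-0.11,"y":0.026,"z":0,"rx":0,"ry":0,"rz":0,"claw":0},{"x":-0.16,"y":0.038,"z":0,"rx":0,"ry":0,"rz":0,"claw":0},{"x":-0.2,"y":0.048,"z":0,"rx":0,"ry":0,"rz":0,"claw":0},{"x":-0.25,"y":0.06,"z":0,"rx":0,"ry":0,"rz":0,"claw":0},{"x":-0.3,"y":0.072,"z":0,"rx":0,"ry":0,"rz":0,"claw":0},{"x":-0.3,"y":0.072,"z":0.05,"rx":0,"ry":0,"rz":0,"claw":0}]'
python3 -c "
from h import *
s=sense();print(s['joints'])"
```

```text
time_s: 48.2
tcp_pos: [0.5294, 0.0102, 0.0202]
ee_rot: [[-0.973, 0.231, 0.001], [0.231, 0.973, 0.0], [-0.001, 0.0, -1.0]]
wrist_force: [0.2, -0.0, 0.1]
gripper_width: 0.698
gripper_force: 0.0
time_s: 49.2
tcp_pos: [0.5166, 0.0146, 0.0207]
ee_rot: [[-0.973, 0.23, 0.006], [0.23, 0.973, 0.001], [-0.006, 0.003, -1.0]]
wrist_force: [3.3, -1.5, 2.5]
gripper_width: 0.481
gripper_force: 29.8
time_s: 50.2
tcp_pos: [0.4341, 0.0306, 0.031]
ee_rot: [[-0.973, 0.233, -0.009], [0.233, 0.973, -0.003], [0.008, -0.005, -1.0]]
wrist_force: [0.2, 0.8, -3.9]
gripper_width: 0.483
gripper_force: 29.8
[  25.51127166   18.97349497  -38.87863584   -0.15499839  -32.6675969
 -128.8382852 ]
```

```bash
python3 -m pendant '[{"x":0,"y":0,"z":0.15,"rx":0,"ry":0,"rz":0,"claw":0},{"x":0,"y":-0.05,"z":0.3,"rx":0,"ry":0,"rz":0.01,"claw":0},{"x":0,"y":-0.2,"z":0.3,"rx":0,"ry":0,"rz":0.03,"claw":0},{"x":-0.01,"y":-0.4,"z":0.3,"rx":0,"ry":0,"rz":0.05,"claw":0},{"x":-0.016,"y":-0.6,"z":0.3,"rx":0,"ry":0,"rz":0.08,"claw":0},{"x":-0.016,"y":-0.8,"z":0.3,"rx":0,"ry":0,"rz":0.08,"claw":0},{"x":-0.016,"y":-1,"z":0.3,"rx":0,"ry":0,"rz":0.08,"claw":0},{"x":-0.016,"y":-1,"z":0.3,"rx":0,"ry":0,"rz":0.08,"claw":0}]'
python3 -m pendant '[{"x":0,"y":-0.04,"z":0,"rx":0,"ry":0,"rz":0,"claw":0},{"x":0,"y":-0.066,"z":0,"rx":0,"ry":0,"rz":0,"claw":0},{"x":0,"y":-0.066,"z":-0.1,"rx":0,"ry":0,"rz":0,"claw":0},{"x":0,"y":-0.066,"z":-0.22,"rx":0,"ry":0,"rz":0,"claw":0},{"x":0,"y":-0.066,"z":-0.32,"rx":0,"ry":0,"rz":0,"claw":0},{"x":0,"y":-0.066,"z":-0.38,"rx":0,"ry":0,"rz":0,"claw":0},{"x":0,"y":-0.066,"z":-0.38,"rx":0,"ry":0,"rz":0,"claw":0},{"x":0,"y":-0.066,"z":-0.38,"rx":0,"ry":0,"rz":0,"claw":0}]'
```

```text
time_s: 51.2
tcp_pos: [0.432, -0.2202, 0.1059]
ee_rot: [[-1.0, -0.011, -0.005], [-0.011, 1.0, 0.002], [0.005, 0.002, -1.0]]
wrist_force: [0.3, 0.3, -3.2]
gripper_width: 0.479
gripper_force: 29.8
time_s: 52.2
tcp_pos: [0.4353, -0.2344, 0.0128]
ee_rot: [[-1.0, -0.019, 0.0], [-0.019, 1.0, -0.0], [-0.0, -0.0, -1.0]]
wrist_force: [0.6, 0.6, -2.3]
gripper_width: 0.481
gripper_force: 29.8
```

```bash
python3 -m pendant '[{"x":-0.02,"y":-0.006,"z":-0.01,"rx":0,"ry":0,"rz":0,"claw":0},{"x":-0.02,"y":-0.006,"z":-0.018,"rx":0,"ry":0,"rz":0,"claw":0},{"x":-0.02,"y":-0.006,"z":-0.018,"rx":0,"ry":0,"rz":0,"claw":0},{"x":-0.02,"y":-0.006,"z":-0.018,"rx":0,"ry":0,"rz":0,"claw":0},{"x":-0.02,"y":-0.006,"z":-0.018,"rx":0,"ry":0,"rz":0,"claw":0.75},{"x":-0.02,"y":-0.006,"z":-0.018,"rx":0,"ry":0,"rz":0,"claw":0.75},{"x":-0.02,"y":-0.006,"z":-0.018,"rx":0,"ry":0,"rz":0,"claw":0.75},{"x":-0.02,"y":-0.006,"z":-0.018,"rx":0,"ry":0,"rz":0,"claw":0.75}]'
python3 -m pendant '[{"x":0,"y":0,"z":0.1,"rx":0,"ry":0,"rz":0,"claw":0.75},{"x":0,"y":0,"z":0.3,"rx":0,"ry":0,"rz":0,"claw":0.75},{"x":0,"y":0,"z":0.5,"rx":0,"ry":0,"rz":0,"claw":0},{"x":0,"y":0,"z":0.7,"rx":0,"ry":0,"rz":0,"claw":0},{"x":0,"y":0.1,"z":0.85,"rx":0,"ry":0,"rz":0,"claw":0},{"x":0.1,"y":0.25,"z":1,"rx":0,"ry":0,"rz":0,"claw":0},{"x":0.2,"y":0.4,"z":1,"rx":0,"ry":0,"rz":0,"claw":0},{"x":0.3,"y":0.6,"z":1,"rx":0,"ry":0,"rz":0,"claw":0}]'
python3 -c "
from h import *
s=sense();r=np.array(s['ee_rot']);print(s['tcp_pos'],s['joints'],np.degrees(np.arctan2(-r[1,0],-r[0,0])))"
```

```text
time_s: 53.2
tcp_pos: [0.4299, -0.2362, 0.0076]
ee_rot: [[-1.0, -0.018, -0.0], [-0.018, 1.0, -0.0], [0.0, -0.0, -1.0]]
wrist_force: [0.6, -1.5, -0.7]
gripper_width: 0.739
gripper_force: 0.0
time_s: 54.2
tcp_pos: [0.5055, -0.0852, 0.2582]
ee_rot: [[-1.0, -0.016, 0.001], [-0.016, 1.0, 0.0], [-0.001, 0.0, -1.0]]
wrist_force: [0.8, -0.6, -1.5]
gripper_width: 0.152
gripper_force: 0.0
[ 0.50548202 -0.08517032  0.258246  ] [ 8.59774970e+00  9.53506727e+00 -1.17297367e+01 -3.81460492e-03
 -6.86576163e+01 -9.76610949e+01] 0.9352596740410623
```

```bash
python3 -m pendant '[{"x":0.05,"y":0.1,"z":0,"rx":0,"ry":0,"rz":-0.03,"claw":0},{"x":0.15,"y":0.25,"z":0,"rx":0,"ry":0,"rz":-0.06,"claw":0},{"x":0.3,"y":0.42,"z":0,"rx":0,"ry":0,"rz":-0.08,"claw":0},{"x":0.433,"y":0.595,"z":0,"rx":0,"ry":0,"rz":-0.08,"claw":0},{"x":0.433,"y":0.595,"z":0,"rx":0,"ry":0,"rz":-0.08,"claw":0},{"x":0.433,"y":0.595,"z":-0.1,"rx":0,"ry":0,"rz":-0.08,"claw":0},{"x":0.433,"y":0.595,"z":-0.25,"rx":0,"ry":0,"rz":-0.08,"claw":0},{"x":0.433,"y":0.595,"z":-0.336,"rx":0,"ry":0,"rz":-0.08,"claw":0}]'
python3 -m pendant '[{"x":0,"y":0,"z":0,"rx":0,"ry":0,"rz":0,"claw":0},{"x":-0.017,"y":-0.07,"z":0,"rx":0,"ry":0,"rz":0,"claw":0},{"x":-0.036,"y":-0.151,"z":-0.009,"rx":0,"ry":0,"rz":0,"claw":0},{"x":-0.055,"y":-0.229,"z":-0.04,"rx":0,"ry":0,"rz":0,"claw":0},{"x":-0.072,"y":-0.3,"z":-0.094,"rx":0,"ry":0,"rz":0,"claw":0},{"x":-0.08,"y":-0.337,"z":-0.154,"rx":0,"ry":0,"rz":0,"claw":0},{"x":-0.083,"y":-0.349,"z":-0.186,"rx":0,"ry":0,"rz":0,"claw":0},{"x":-0.085,"y":-0.358,"z":-0.224,"rx":0,"ry":0,"rz":0,"claw":0}]'
```

```text
time_s: 55.2
tcp_pos: [0.6114, 0.0615, 0.1716]
ee_rot: [[-0.973, 0.232, -0.003], [0.232, 0.973, -0.001], [0.003, -0.001, -1.0]]
wrist_force: [0.3, 0.3, 0.4]
gripper_width: 0.005
gripper_force: 0.0
time_s: 56.2
tcp_pos: [0.5916, -0.0269, 0.1176]
ee_rot: [[-0.973, 0.231, -0.001], [0.231, 0.973, -0.0], [0.001, -0.0, -1.0]]
wrist_force: [-0.5, 2.9, 3.6]
gripper_width: 0.003
gripper_force: 2.5
```

```bash
python3 -m pendant '[{"x":0,"y":-0.02,"z":-0.006,"rx":0,"ry":0,"rz":0,"claw":0},{"x":0,"y":-0.02,"z":-0.01,"rx":0,"ry":0,"rz":0,"claw":0},{"x":0,"y":-0.02,"z":-0.01,"rx":0,"ry":0,"rz":0,"claw":0},{"x":0,"y":-0.02,"z":-0.01,"rx":0,"ry":0,"rz":0,"claw":0},{"x":0,"y":-0.02,"z":-0.01,"rx":0,"ry":0,"rz":0,"claw":0},{"x":0,"y":-0.02,"z":-0.01,"rx":0,"ry":0,"rz":0,"claw":0},{"x":0,"y":-0.02,"z":-0.01,"rx":0,"ry":0,"rz":0,"claw":0},{"x":0,"y":-0.02,"z":-0.01,"rx":0,"ry":0,"rz":0,"claw":0}]'
```

```text
time_s: 57.2
tcp_pos: [0.5925, -0.0315, 0.1161]
ee_rot: [[-0.973, 0.23, 0.001], [0.23, 0.973, 0.0], [-0.001, 0.0, -1.0]]
wrist_force: [-0.7, 1.9, 6.0]
gripper_width: 0.005
gripper_force: 3.0
```

```bash
python3 -m pendant '[{"x":0,"y":0,"z":-0.004,"rx":0,"ry":0,"rz":0,"claw":0},{"x":0,"y":0,"z":-0.008,"rx":0,"ry":0,"rz":0,"claw":0},{"x":0,"y":0,"z":-0.008,"rx":0,"ry":0,"rz":0,"claw":0},{"x":0,"y":0,"z":-0.008,"rx":0,"ry":0,"rz":0,"claw":0},{"x":0,"y":0,"z":-0.008,"rx":0,"ry":0,"rz":0,"claw":0},{"x":0,"y":0,"z":-0.008,"rx":0,"ry":0,"rz":0,"claw":0},{"x":0,"y":0,"z":-0.008,"rx":0,"ry":0,"rz":0,"claw":0},{"x":0,"y":0,"z":-0.008,"rx":0,"ry":0,"rz":0,"claw":0}]'
python3 -m pendant '[{"x":0,"y":0,"z":0.1,"rx":0,"ry":0,"rz":0,"claw":0},{"x":0,"y":0,"z":0.25,"rx":0,"ry":0,"rz":0,"claw":0},{"x":0,"y":0,"z":0.45,"rx":0,"ry":0,"rz":0,"claw":0},{"x":0,"y":0,"z":0.65,"rx":0,"ry":0,"rz":0,"claw":0},{"x":0,"y":0,"z":0.85,"rx":0,"ry":0,"rz":0,"claw":0.5},{"x":0,"y":0.2,"z":1,"rx":0,"ry":0,"rz":0,"claw":0.5},{"x":0,"y":0.4,"z":1,"rx":0,"ry":0,"rz":0,"claw":0.5},{"x":0,"y":0.6,"z":1,"rx":0,"ry":0,"rz":0,"claw":0.5}]'
python3 - <<'E'
from h import *
w=capture("scene");im=w["color"][:,:,::-1]
a=cv2.resize(im[190:280,130:340],None,fx=3.6,fy=3.6,interpolation=cv2.INTER_CUBIC)
b=cv2.resize(im[280:355,130:340],None,fx=3.6,fy=3.6,interpolation=cv2.INTER_CUBIC)
cv2.imwrite("pics/s2.png",np.vstack([a,b]))
s=sense();r=np.array(s['ee_rot']);print(s['joints'],np.degrees(np.arctan2(-r[1,0],-r[0,0])))
E
```

```text
time_s: 58.2
tcp_pos: [0.5926, -0.0315, 0.1148]
ee_rot: [[-0.973, 0.23, 0.002], [0.23, 0.973, -0.0], [-0.002, 0.0, -1.0]]
wrist_force: [-1.8, 2.4, 8.0]
gripper_width: 0.009
gripper_force: 4.3
time_s: 59.2
tcp_pos: [0.5917, 0.1194, 0.363]
ee_rot: [[-0.973, 0.232, -0.0], [0.232, 0.973, -0.0], [0.0, -0.0, -1.0]]
wrist_force: [0.8, -0.2, -0.3]
gripper_width: 0.373
gripper_force: 0.0
[ 2.71495351e+01  1.67687077e+01  1.22860766e+01 -1.04973285e-01
 -8.55249336e+01 -1.30275804e+02] -13.134418344265772
```

View pics/s2.png

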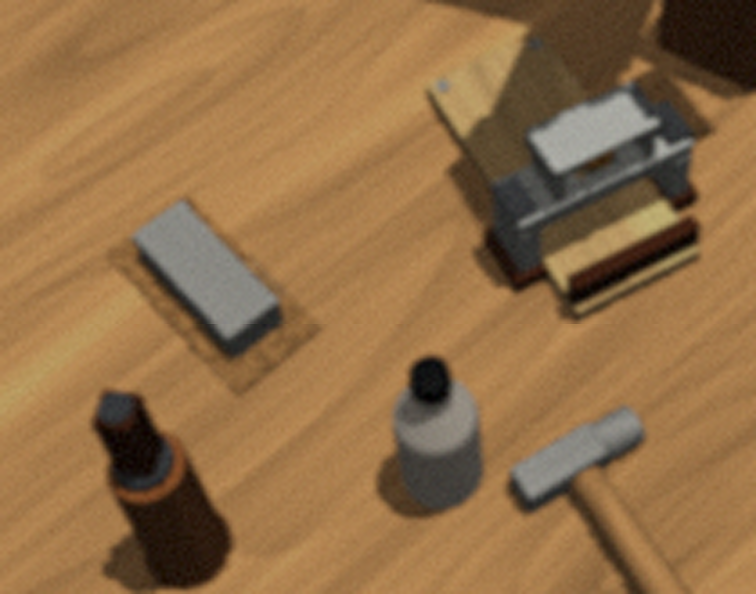

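The block is flat on its pad, the driver is upright in its cup, and the cover looks shut. I'll check its corners numerically.

```bash
python3 - <<'E'
from h import *
np.set_printoptions(precision=1,suppress=True)
w=capture("scene")
o=np.array([.597,-.0065]);u=np.array([.9728,-.2317]);v=np.array([.2317,.9728])
for th in(0,.1,.2):
    c,s=np.cos(th),np.sin(th)
    print(th,[((proj(w,[*(o+u*x+v*(.035-r*c+.004*s)),.114+r*s+.004*c])-[130,190])*3.6).round(0).tolist() for x,r in((-.02,.076),(-.02,0),(.02,0),(.02,.076))])
# reference: bridge corners, fixed geometry
print("bridge",[((proj(w,[*(o+u*x+v*y),.076])-[130,190])*3.6).round(0).tolist() for x,y in((-.02,-.068),(.02,-.068),(.02,.068),(-.02,.068))])
E
```

```text
0 [[524.0, 125.0], [623.0, 78.0], [655.0, 120.0], [555.0, 169.0]]
0.1 [[525.0, 117.0], [623.0, 77.0], [656.0, 119.0], [556.0, 161.0]]
0.2 [[526.0, 110.0], [624.0, 77.0], [656.0, 119.0], [558.0, 154.0]]
bridge [[490.0, 178.0], [519.0, 222.0], [693.0, 136.0], [661.0, 95.0]]
```

The corners match a shut cover (θ≈0). Next is the blank.

```bash
python3 -m pendant '[{"x":0,"y":0.1,"z":0,"rx":0,"ry":0,"rz":0,"claw":0.5},{"x":-0.05,"y":0.25,"z":0,"rx":0,"ry":0,"rz":0.05,"claw":0.5},{"x":-0.1,"y":0.45,"z":-0.05,"rx":0,"ry":0,"rz":0.1,"claw":0.5},{"x":-0.15,"y":0.6,"z":-0.15,"rx":0,"ry":0,"rz":0.15,"claw":0.5},{"x":-0.2,"y":0.76,"z":-0.3,"rx":0,"ry":0,"rz":0.2,"claw":0.5},{"x":-0.2,"y":0.85,"z":-0.4,"rx":0,"ry":0,"rz":0.236,"claw":0.5},{"x":-0.2,"y":0.85,"z":-0.44,"rx":0,"ry":0,"rz":0.236,"claw":0.5},{"x":-0.2,"y":0.85,"z":-0.44,"rx":0,"ry":0,"rz":0.236,"claw":0.5}]'
python3 - <<'E'
from h import *
import pickle
w=capture("wrist");save(w,"w10.png",1.4);pickle.dump({k:np.array(w[k]) for k in("color","mtx","world_to_cam")},open("w10.pkl","wb"))
s=sense();r=np.array(s['ee_rot']);print(s['joints'],np.degrees(np.arctan2(-r[1,0],-r[0,0])))
for l in("blank1","caddy_in","stickers"): print(l,[(q["centre"],q["conf"]) for q in search_frame(w,l)])
E
```

```text
time_s: 60.3
tcp_pos: [0.5419, 0.3296, 0.2524]
ee_rot: [[-0.875, -0.485, -0.001], [-0.485, 0.875, -0.002], [0.002, -0.001, -1.0]]
wrist_force: [0.2, -0.5, 0.9]
gripper_width: 0.498
gripper_force: 0.0
[ 4.58936252e+01  2.19547486e+01  4.78232300e+00  4.13677764e-02
 -7.28248962e+01 -1.06902137e+02] 29.003707417009608
blank1 [([297.3, 113.3], 0.67)]
caddy_in [([112.0, 113.3], 0.56), ([20.4, 44.4], 0.48)]
stickers [([282.8, 95.8], 0.77)]
```

View pics/w10.png

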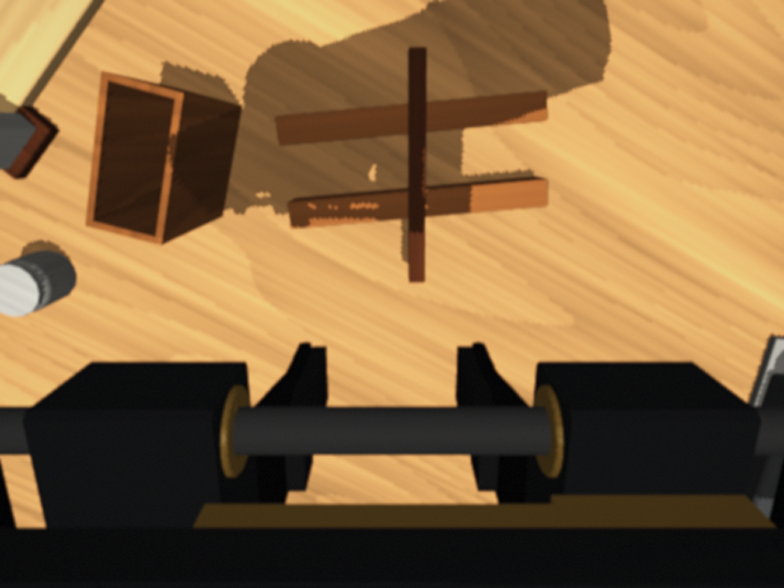

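The blank runs from (417,48) to (416,281), one stick across both strips. The caddy rim corners are (104,73), (183,92), (162,243) and (88,225).

```bash
python3 - <<'E'
from h import *
import pickle
np.set_printoptions(precision=4,suppress=True)
w=pickle.load(open("w10.pkl","rb"))
p=lambda u,v,z:at(w,[u/1.4,v/1.4],z)[:2]
a,b=p(417.5,48,.042),p(416.5,280,.042);d=(b-a)/np.linalg.norm(b-a)
print("near",a,"far",b,"len",np.linalg.norm(b-a),"yaw",np.degrees(np.arctan2(d[1],d[0])),"centre",(a+b)/2,"grip",(a+b)/2-.062*d)
C=np.array([p(*q,.115) for q in((104,73),(183,92),(162,243),(88,225))]);print(C,C.mean(0),np.degrees(np.arctan2(*(C[2]-C[1])[::-1])),np.degrees(np.arctan2(*(C[3]-C[0])[::-1])))
E
```

```text
near [0.4177 0.2811] far [0.5544 0.3585] len 0.15719209053612804 yaw 29.520903418050985 centre [0.4861 0.3198] grip [0.4321 0.2892]
[[0.5203 0.1435]
 [0.5087 0.184 ]
 [0.5912 0.2053]
 [0.602  0.1641]] [0.5555 0.1742] 14.487033481013118 14.110480467679919
```

```bash
python3 -m pendant '[{"x":-0.1,"y":-0.04,"z":-0.1,"rx":0,"ry":0,"rz":0.003,"claw":0.5},{"x":-0.25,"y":-0.09,"z":-0.25,"rx":0,"ry":0,"rz":0.003,"claw":0.5},{"x":-0.38,"y":-0.14,"z":-0.42,"rx":0,"ry":0,"rz":0.003,"claw":0.5},{"x":-0.439,"y":-0.162,"z":-0.6,"rx":0,"ry":0,"rz":0.003,"claw":0.5},{"x":-0.439,"y":-0.162,"z":-0.78,"rx":0,"ry":0,"rz":0.003,"claw":0.5},{"x":-0.439,"y":-0.162,"z":-0.9,"rx":0,"ry":0,"rz":0.003,"claw":0.5},{"x":-0.439,"y":-0.162,"z":-0.94,"rx":0,"ry":0,"rz":0.003,"claw":0.5},{"x":-0.439,"y":-0.162,"z":-0.94,"rx":0,"ry":0,"rz":0.003,"claw":0.5}]'
python3 -m pendant '[{"x":0,"y":0,"z":0,"rx":0,"ry":0,"rz":0,"claw":0},{"x":0,"y":0,"z":0,"rx":0,"ry":0,"rz":0,"claw":0},{"x":0,"y":0,"z":0,"rx":0,"ry":0,"rz":0,"claw":0},{"x":0,"y":0,"z":0,"rx":0,"ry":0,"rz":0,"claw":0},{"x":0,"y":0,"z":0,"rx":0,"ry":0,"rz":0,"claw":0},{"x":0,"y":0,"z":0,"rx":0,"ry":0,"rz":0,"claw":0},{"x":0,"y":0,"z":0,"rx":0,"ry":0,"rz":0,"claw":0},{"x":0,"y":0,"z":0,"rx":0,"ry":0,"rz":0,"claw":0}]'
python3 -m pendant '[{"x":0,"y":0,"z":0.1,"rx":0,"ry":0,"rz":0,"claw":0},{"x":0,"y":0.05,"z":0.3,"rx":0,"ry":0,"rz":0,"claw":0},{"x":0.1,"y":0.15,"z":0.5,"rx":0,"ry":0,"rz":0.05,"claw":0},{"x":0.2,"y":0.25,"z":0.7,"rx":0,"ry":0,"rz":0.1,"claw":0},{"x":0.3,"y":0.35,"z":0.9,"rx":0,"ry":0,"rz":0.15,"claw":0},{"x":0.4,"y":0.4,"z":1,"rx":0,"ry":0,"rz":0.2,"claw":0},{"x":0.4,"y":0.4,"z":1,"rx":0,"ry":0,"rz":0.25,"claw":0},{"x":0.4,"y":0.4,"z":1,"rx":0,"ry":0,"rz":0.3,"claw":0}]'
python3 -c "
from h import *
s=sense();r=np.array(s['ee_rot']);print(s['joints'],np.degrees(np.arctan2(-r[1,0],-r[0,0])))"
```

```text
time_s: 61.5
tcp_pos: [0.4327, 0.2903, 0.0187]
ee_rot: [[-0.869, -0.494, 0.001], [-0.494, 0.869, 0.0], [-0.001, 0.0, -1.0]]
wrist_force: [-0.1, -0.8, 0.3]
gripper_width: 0.493
gripper_force: 0.0
time_s: 62.5
tcp_pos: [0.4322, 0.2902, 0.0185]
ee_rot: [[-0.869, -0.495, 0.0], [-0.495, 0.869, 0.0], [-0.0, 0.0, -1.0]]
wrist_force: [-1.7, -0.4, 4.3]
gripper_width: 0.135
gripper_force: 30.0
time_s: 63.5
tcp_pos: [0.5322, 0.3902, 0.267]
ee_rot: [[-0.106, -0.994, -0.001], [-0.994, 0.106, -0.001], [0.001, 0.001, -1.0]]
wrist_force: [-0.2, 0.0, -1.0]
gripper_width: 0.129
gripper_force: 30.0
[ 5.02432574e+01  2.41938228e+01  1.01637965e+01 -4.38048338e-02
 -7.60479265e+01 -5.63326694e+01] 83.90002560150175
```

```bash
python3 -m pendant '[{"x":0.02,"y":-0.05,"z":0.1,"rx":0,"ry":0,"rz":0.05,"claw":0},{"x":0.05,"y":-0.15,"z":0.2,"rx":0,"ry":0,"rz":0.1,"claw":0},{"x":0.08,"y":-0.3,"z":0.25,"rx":0,"ry":0,"rz":0.113,"claw":0},{"x":0.12,"y":-0.5,"z":0.25,"rx":0,"ry":0,"rz":0.113,"claw":0},{"x":0.12,"y":-0.64,"z":0.25,"rx":0,"ry":0,"rz":0.113,"claw":0},{"x":0.12,"y":-0.64,"z":0.25,"rx":0,"ry":0,"rz":0.113,"claw":0},{"x":0.12,"y":-0.64,"z":0.25,"rx":0,"ry":0,"rz":0.113,"claw":0},{"x":0.12,"y":-0.64,"z":0.25,"rx":0,"ry":0,"rz":0.113,"claw":0}]'
python3 -m pendant '[{"x":0,"y":0,"z":0,"rx":-0.04,"ry":-0.0102,"rz":0,"claw":0},{"x":0,"y":0,"z":0,"rx":-0.08,"ry":-0.0204,"rz":0,"claw":0},{"x":0,"y":0,"z":0,"rx":-0.12,"ry":-0.0306,"rz":0,"claw":0},{"x":0,"y":0,"z":0,"rx":-0.16,"ry":-0.0408,"rz":0,"claw":0},{"x":0,"y":0,"z":0,"rx":-0.2,"ry":-0.051,"rz":0,"claw":0},{"x":0,"y":0,"z":0,"rx":-0.24,"ry":-0.0612,"rz":0,"claw":0},{"x":0,"y":0,"z":0,"rx":-0.24,"ry":-0.0612,"rz":0,"claw":0},{"x":0,"y":0,"z":0,"rx":-0.24,"ry":-0.0612,"rz":0,"claw":0}]'
python3 -c "
from h import *
s=sense();print(s['joints'])"
```

```text
time_s: 64.5
tcp_pos: [0.562, 0.2311, 0.3301]
ee_rot: [[0.243, -0.97, -0.001], [-0.97, -0.243, -0.0], [0.0, 0.001, -1.0]]
wrist_force: [0.2, -0.5, 0.3]
gripper_width: 0.134
gripper_force: 30.0
time_s: 65.5
tcp_pos: [0.5622, 0.2307, 0.3309]
ee_rot: [[0.171, -0.97, 0.174], [-0.693, -0.244, -0.678], [0.7, -0.005, -0.714]]
wrist_force: [0.1, -0.2, 0.7]
gripper_width: 0.136
gripper_force: 30.0
[ 52.18084095  25.6652614   -2.36612737  33.6339503  -92.49480425
 -46.11804694]
```

```bash
python3 -m pendant '[{"x":0,"y":0,"z":0,"rx":-0.04,"ry":-0.0102,"rz":0,"claw":0},{"x":0,"y":0,"z":0,"rx":-0.08,"ry":-0.0204,"rz":0,"claw":0},{"x":0,"y":0,"z":0,"rx":-0.12,"ry":-0.0306,"rz":0,"claw":0},{"x":0,"y":0,"z":0,"rx":-0.16,"ry":-0.0408,"rz":0,"claw":0},{"x":0,"y":0,"z":0,"rx":-0.2,"ry":-0.051,"rz":0,"claw":0},{"x":0,"y":0,"z":0,"rx":-0.244,"ry":-0.0622,"rz":0,"claw":0},{"x":0,"y":0,"z":0,"rx":-0.244,"ry":-0.0622,"rz":0,"claw":0},{"x":0,"y":0,"z":0,"rx":-0.244,"ry":-0.0622,"rz":0,"claw":0}]'
python3 - <<'E'
from h import *
s=sense();print(s['joints'])
w=capture("scene");save(w,"s3.png",3,(170,60,420,250))
E
```

```text
time_s: 66.5
tcp_pos: [0.5625, 0.2299, 0.332]
ee_rot: [[-0.007, -0.969, 0.246], [-0.008, -0.246, -0.969], [1.0, -0.009, -0.006]]
wrist_force: [-0.2, 0.3, 0.1]
gripper_width: 0.132
gripper_force: 30.0
[  54.52145474   39.26863855  -14.75540468   55.38296573 -112.00614873
  -61.58696652]
```

View pics/s3.png

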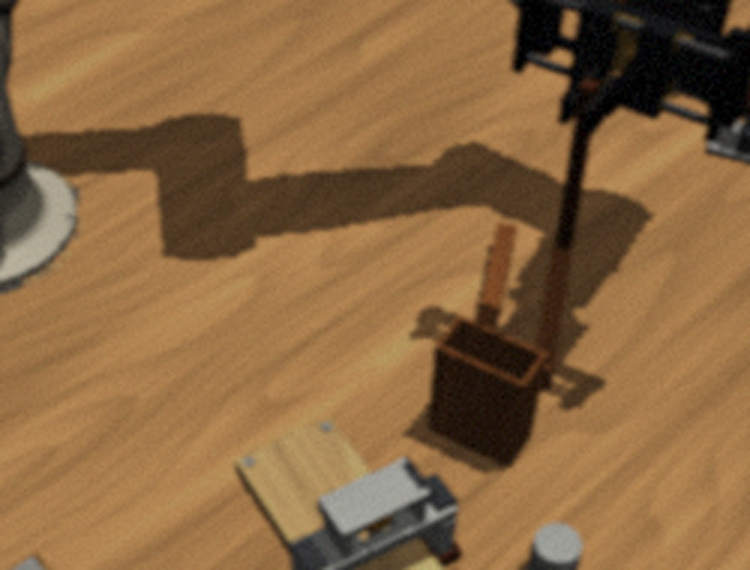

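The blank hangs upright in the grip at (565,200), above and beside the caddy at (490,380). I'll move over and lower it.

```bash
python3 -m pendant '[{"x":0,"y":-0.06,"z":0,"rx":0,"ry":0,"rz":0,"claw":0},{"x":-0.002,"y":-0.16,"z":0,"rx":0,"ry":0,"rz":0,"claw":0},{"x":-0.007,"y":-0.26,"z":0,"rx":0,"ry":0,"rz":0,"claw":0},{"x":-0.007,"y":-0.297,"z":0,"rx":0,"ry":0,"rz":0,"claw":0},{"x":-0.007,"y":-0.297,"z":-0.06,"rx":0,"ry":0,"rz":0,"claw":0},{"x":-0.007,"y":-0.297,"z":-0.14,"rx":0,"ry":0,"rz":0,"claw":0},{"x":-0.007,"y":-0.297,"z":-0.22,"rx":0,"ry":0,"rz":0,"claw":0},{"x":-0.007,"y":-0.297,"z":-0.26,"rx":0,"ry":0,"rz":0,"claw":0}]'
python3 -c "
from h import *
w=capture('scene');save(w,'s4.png',3,(270,60,470,230))
t=capture('top');print(sense()['joints'])"
```

```text
time_s: 67.55
tcp_pos: [0.5603, 0.1563, 0.2635]
ee_rot: [[-0.003, -0.969, 0.248], [-0.001, -0.248, -0.969], [1.0, -0.003, 0.0]]
wrist_force: [0.4, 0.6, 0.7]
gripper_width: 0.13
gripper_force: 30.0
[  50.81988588   39.95175354  -25.70930572   56.02500904 -104.20030526
  -70.18825832]
```

View pics/s4.png

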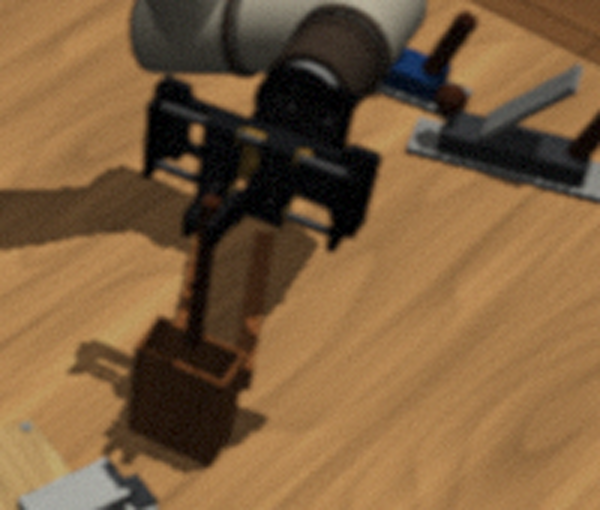

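The blank's lower end is at the caddy mouth, about (195,345). I'll lower it the rest of the way and release.

```bash
python3 -m pendant '[{"x":0,"y":0,"z":-0.06,"rx":0,"ry":0,"rz":0,"claw":0},{"x":0,"y":0,"z":-0.13,"rx":0,"ry":0,"rz":0,"claw":0},{"x":0,"y":0,"z":-0.2,"rx":0,"ry":0,"rz":0,"claw":0},{"x":0,"y":0,"z":-0.28,"rx":0,"ry":0,"rz":0,"claw":0},{"x":0,"y":0,"z":-0.35,"rx":0,"ry":0,"rz":0,"claw":0},{"x":0,"y":0,"z":-0.4,"rx":0,"ry":0,"rz":0,"claw":0},{"x":0,"y":0,"z":-0.426,"rx":0,"ry":0,"rz":0,"claw":0},{"x":0,"y":0,"z":-0.426,"rx":0,"ry":0,"rz":0,"claw":0}]'
```

```text
time_s: 68.65
tcp_pos: [0.5604, 0.1558, 0.159]
ee_rot: [[-0.005, -0.969, 0.247], [-0.003, -0.247, -0.969], [1.0, -0.005, -0.001]]
wrist_force: [-0.3, 1.4, 0.0]
gripper_width: 0.133
gripper_force: 30.0
```

```bash
python3 -m pendant '[{"x":0,"y":0,"z":-0.02,"rx":0,"ry":0,"rz":0,"claw":0},{"x":0,"y":0,"z":-0.035,"rx":0,"ry":0,"rz":0,"claw":0},{"x":0,"y":0,"z":-0.035,"rx":0,"ry":0,"rz":0,"claw":0},{"x":0,"y":0,"z":-0.035,"rx":0,"ry":0,"rz":0,"claw":0.5},{"x":0,"y":0,"z":-0.035,"rx":0,"ry":0,"rz":0,"claw":0.5},{"x":0,"y":0,"z":-0.035,"rx":0,"ry":0,"rz":0,"claw":0.5},{"x":0,"y":0,"z":-0.035,"rx":0,"ry":0,"rz":0,"claw":0.5},{"x":0,"y":0,"z":-0.035,"rx":0,"ry":0,"rz":0,"claw":0.5}]'
python3 -m pendant '[{"x":-0.02,"y":0.08,"z":0,"rx":0,"ry":0,"rz":0,"claw":0.5},{"x":-0.06,"y":0.23,"z":0,"rx":0,"ry":0,"rz":0,"claw":0.5},{"x":-0.1,"y":0.39,"z":0,"rx":0,"ry":0,"rz":0,"claw":0.5},{"x":-0.13,"y":0.5,"z":0.1,"rx":0,"ry":0,"rz":0,"claw":0.5},{"x":-0.13,"y":0.5,"z":0.3,"rx":0,"ry":0,"rz":0,"claw":0.5},{"x":-0.13,"y":0.5,"z":0.5,"rx":0,"ry":0,"rz":0,"claw":0.5},{"x":-0.13,"y":0.5,"z":0.5,"rx":0,"ry":0,"rz":0,"claw":0.5},{"x":-0.13,"y":0.5,"z":0.5,"rx":0,"ry":0,"rz":0,"claw":0.5}]'
python3 - <<'E'
from h import *
w=capture("scene");im=w["color"][:,:,::-1]
t=capture("top")["color"][:,:,::-1]
a=cv2.resize(im[110:380,120:400],(560,540),interpolation=cv2.INTER_CUBIC)
cv2.imwrite("pics/s5.png",a)
b=cv2.resize(t[130:300,130:500],None,fx=2.1,fy=2.1,interpolation=cv2.INTER_CUBIC);cv2.imwrite("pics/t5.png",b)
o=np.array([.597,-.0065])
p=capture("scene")
for l in("block_b","driver","blank1"): print(l,[(q["centre"],round(q["conf"],2)) for q in search_frame(p,l)][:2])
print(proj(p,[.457,-.236,.035]))
E
```

```text
time_s: 69.65
tcp_pos: [0.5604, 0.1558, 0.1505]
ee_rot: [[-0.005, -0.969, 0.247], [-0.003, -0.247, -0.969], [1.0, -0.006, -0.002]]
wrist_force: [0.4, 0.3, 0.7]
gripper_width: 0.49
gripper_force: 0.0
time_s: 70.65
tcp_pos: [0.5274, 0.2814, 0.2752]
ee_rot: [[-0.005, -0.969, 0.248], [-0.003, -0.248, -0.969], [1.0, -0.005, -0.002]]
wrist_force: [-0.8, 0.1, -0.8]
gripper_width: 0.502
gripper_force: 0.0
block_b [([189.0, 266.8], 0.62)]
driver [([167.3, 310.2], 0.92)]
blank1 [([352.9, 249.4], 0.39)]
[185.93736765 262.90401745]
```

View pics/s5.png

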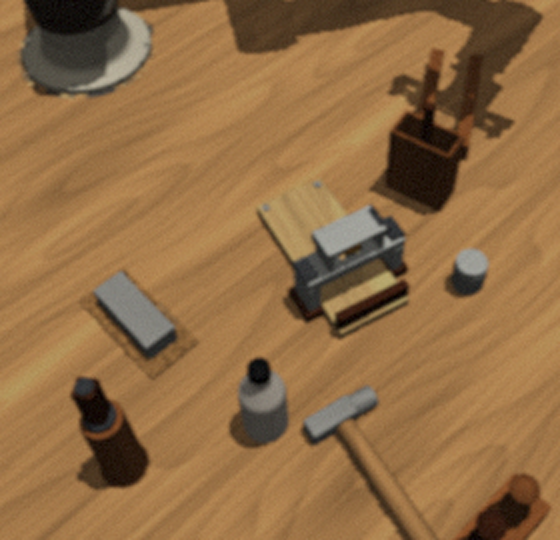

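The blank stands in the caddy at (430,90), the block lies on its pad, the driver is in its cup, and the cover is shut. One numeric check of the block, then I'll hand in.

```bash
python3 - <<'E'
from h import *
p=capture("top")
for r in regions_of(p,"block_b")[:1]:
    q=cv2.minAreaRect(cv2.findNonZero(r["region"].astype(np.uint8)));c=at(p,q[0],.03)[:2];print(r["conf"],q,c)
    if np.linalg.norm(c-np.array([.457,-.236]))<.02: print(finish_job())
E
```

```text
0.81 ((393.82525634765625, 252.37832641601562), (49.822731018066406, 21.818233489990234), 86.18592071533203) [ 0.45752358 -0.23444089]
the job is handed in; nothing more can be done
None
```

I handed the job in after about 71 s of robot time with every step carried out: stop set with block_b at about 1.2 mm nose press (by driver contact heights), driver back in its cup, block flat on its pad about 2 mm off centre, cover shut, the one blank upright in the caddy, glue and tin untouched; no verdict came back, and I viewed 16 pictures against the limit of 14.

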